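Lay up the steel tray and warming plate for wet mounts

ROBOT

A 7-joint arm with a two-finger parallel gripper is mounted at the origin on the work surface. World frame = base frame: x ahead of the robot, y to its left, z up, the work surface at z = 0. Lengths are in mm, angles in rad, forces in N, time in s.
With the tool pointing down it reaches from about 425 to 875 mm from the base axis. Payload 9.9 kg.
Tool frame: the origin (TCP) lies at the very end of the fingers, on their centre line; the grasp point (between the pads) lies 19 mm behind it (tcp_to_grasp is the x of the grasp point in the tool frame, in mm); x points along the fingers, y is the direction in which the jaws open and shut, and the axes are right-handed (so a half turn about x gives the same grasp; the last joint's range is limited). The gripper opens to 85 mm and grips with 20 to 120 N. Pads are 22 mm wide; open, the fingers measure 114 mm over their backs; the gripper's body (76 mm by 85 mm) begins 54 mm behind the grasp point. The pads swing forward as they close: fully open they stand 13 mm farther back than shut.
Start: joints at [1.077, 0.576, 0.025, 1.437, -0.015, 1.129, -0.057], TCP at [268.942, -619.112, 231.289] pointing down, gripper open.
Joint ranges: [-2.76, 2.76], [-0.34, 2.15], [-1.52, 1.57], [0.19, 2.46], [-1.09, 4.23], [0.17, 1.99], [-2.82, 2.82]. Speed limits (rad/s): [2.22, 2.22, 3.01, 3.01, 3.14, 3.14, 3.14].

INTERFACE

Orientations are given as a unit quaternion [x, y, z, w].
In Python, from station import get_obs, get_image, finish_job, tcp_to_grasp gives the robot as it stands.
- The arm moves only by the shell command python3 -m handwheel 'ROWS' [FORCE]. ROWS is JSON, a list of rows, each a list of 7 numbers: the gripper command: -1 is shut, 1 is fully open, values between are in proportion, then the shift along the world's x, y, z in units of 30 mm (1.0 is 30 mm), then the turn, a rotation vector about the world's x, y, z in rad. In form: [[gripper, dx, dy, dz, wx, wy, wz], ...]. A call has 1 to 20 rows; each row shifts and turns the commanded pose from where the row before left it; what a row does not reach is not made up. A row lasts 1/12 s, in which the tool goes at most 41.7 mm and 7.16 degrees, less where a joint would pass 70% of its speed; a pose out of reach is approached as far as the arm can. A call is refused whole if a number of a shift passes 1 or a number of a turn 0.125, either way. A call with a gripper value outside its range is refused whole. The fingers move at their own pace and stop on an object; FORCE is the grip in N (left out, the last holds). Time passes only in rows, so rows that do not move let the fingers close. It gives the time, the measured TCP pose, the force and the opening at its end, in the units of the state.
- get_obs(): the state, without advancing time (a new reading comes with each control period).
- get_image(name): name is "scene" or "top" or "wrist"; returns a dict with "image" (420x560x3 uint8, blue, green, red), "fx", "fy", "cx", "cy" (pixels), "k1" (the pictures are not rectified: a ray, as slopes to the right and down, at radius r is drawn at 1 + k1 r^2 times it, then the intrinsics apply), "rvec" (rotation vector, rad) and "tvec" (3), from world to camera coordinates, as OpenCV has them. Camera axes: x right, y down, z forward; pixel columns grow to the right and rows downward; lengths in mm; the calibration is good to about 2 mm. A picture is of the moment at which its call begins. There is no depth.
- finish_job(): hands the job in, once; it reports no verdict.
The state is a dict: "time": time; "joints": joint angles; "joint_velocities": joint speeds; "tau": joint torques, N m; "tool_pos": TCP position; "orientation": TCP orientation; "ft_force": force on the tool from outside, world axes, zero at the start; "wrist_torque": the same for the moment, N m; "opening": finger opening in mm.
Only numpy, scipy, OpenCV 4.12 (cv2) and the standard library are available. Lean on these libraries where they do the work, as an engineer would, in place of code of your own. Each camera call takes 0.05 s, during which the arm holds its last target.

TASK

Get the bench ready for making wet mounts, with the washed things from the ribbed mat: stand the slide box in the middle of the steel tray, squared up so that its long sides run along the tray's long sides, and set the cover-glass box centred on top of it, long sides the same way. Seen from the robot's side, stand the dropper bottle in the tray to the left of the slide box and the small steel pot to its right, both in line with it and clear of it by 2 to 3 cm, and put the specimen jar in the middle of the warming plate. Everything stands upright - never tip the bottle or the jar over on the way - and the large steel pot, the tally counter and the wash bottle stay where they are.

Things in the scene. Friction and masses are not known exactly. Their poses are not given: they have to be found in the camera images.
- slide_box: Grey plastic box of microscope slides with a paper label on its flat lid and a small catch on one long side: 54 (its x) x 80 (its y, the long way) x 34 mm high, about 0.18 kg. Origin at the centre of its underside, z up. Starts on the mat.
- cover_box: Small white flat plastic box of cover glasses: 34 (its x) x 46 (its y, the long way) x 16 mm high, about 0.04 kg. Origin at the centre of its underside, z up. Starts on the mat.
- dropper_bottle: Small round amber glass dropper bottle, closed: body 30 mm across and straight up to 36 mm, then a black cap 21 mm across and a rubber bulb, 68 mm high in all, about 0.06 kg. Origin at the centre of its underside, z up. Starts on the mat.
- small_pot: The smaller of the two open round steel pots: 50 mm across, 36 mm high, straight wall 2 mm thick, empty, about 0.05 kg. Origin at the centre of its underside, z up. Starts on the mat.
- specimen_jar: Clear plastic specimen jar with a paper band and a ribbed white screw cap: body 42 to 44 mm across and 44 mm high, the cap 49 mm across above that, 58 mm high in all, about 0.07 kg. Origin at the centre of its underside, z up. Starts on the mat.
- tray: Shallow stainless steel tray, fixed, empty: 190 (its x, away from the robot) x 280 (its y, the long way, +y to the robot's left) x 18 mm, plus a rolled rim of 3.5 mm; inner floor 3 mm above the origin. Origin at the centre of its underside. It lies left or right of the warming plate, turned under 10 degrees; the things stand on a dark ribbed mat, 3 mm thick, 235 x 305 mm, on the other side.
- warmer: Low white warming plate, fixed: a square bare aluminium plate of 100 x 100 mm whose top lies 34 mm above the bench, on a white housing 110 mm wide (y) with a small control strip along its front edge on the robot's side (-x). Origin at bench height under the centre of the aluminium plate, z up.
- large_pot: The larger of the two open round steel pots, not needed, stays where it is on the mat among the other things: 64 mm across, 48 mm high. Origin at the centre of its underside.
- tally: Hand tally counter, a round steel case 44 mm across and about 26 mm high, lying on the bench close behind the warming plate; stays where it is. Origin at the centre of its underside.
- wash_bottle: White plastic wash bottle with a bent spout, 66 mm across, about 185 mm high, standing farther back behind the warming plate; stays where it is. Origin at the centre of its underside.
There are look-alikes about, which are no part of the job. What is meant by the cover_box is not blue, and is the larger of those in its own colour.

How it is judged (in metres and radians):
At the end, for the whole second after the job is handed in: Slide box on tray floor, within 15 mm and 10 deg of the tray's middle and long side; cover box flat on it, within 10 mm and 15 deg; bottle left, small pot right of it, upright, 10 to 40 mm clear, within 15 mm of its line; jar upright within 15 mm of the warming plate's centre; all at rest (horizontal distance between slide_box and tray below 0.015 m and angle between the y axis of slide_box and the y axis of tray, either way round below 0.18 rad and z of slide_box in the frame of tray below 0.007 m and angle between slide_box's own z axis and vertical below 0.08 rad and horizontal distance between cover_box and slide_box below 0.01 m and angle between the y axis of cover_box and the y axis of slide_box, either way round below 0.26 rad and z of cover_box in the frame of slide_box between 0.03 and 0.038 m and angle between each of cover_box, specimen_jar's own z axis and vertical below 0.1 rad and horizontal distance between dropper_bottle and slide_box between 0.065 and 0.095 m and x of dropper_bottle in the frame of slide_box between -0.015 and 0.015 m and y of dropper_bottle in the frame of tray above 0.04 m and z of each of dropper_bottle, small_pot in the frame of tray below 0.008 m and angle between each of dropper_bottle, small_pot's own z axis and vertical below 0.12 rad and horizontal distance between small_pot and slide_box between 0.075 and 0.105 m and x of small_pot in the frame of slide_box between -0.015 and 0.015 m and y of small_pot in the frame of tray below -0.04 m and horizontal distance between specimen_jar and warmer below 0.015 m and z of specimen_jar in the frame of warmer between 0.03 and 0.039 m and linear speed of each of slide_box, cover_box, dropper_bottle, small_pot, specimen_jar below 0.02 m/s and angular speed of each of slide_box, cover_box, dropper_bottle, small_pot, specimen_jar below 0.3 rad/s); the robot touches nothing.
It fails at once if the large steel pot, the tally counter or the wash bottle was moved by more than 20 mm (distance of any of large_pot, tally, wash_bottle from where it was at the start of the episode above 0.02 m).
It fails at once if the dropper bottle or the specimen jar was tipped over (more than 45 degrees) (angle between any of dropper_bottle, specimen_jar's own z axis and vertical above 0.785 rad).
It also fails if it takes over 131 s, if anything falls off the work surface, if the arm or the gripper's body presses on something with over 40 N, if the wrist force passes 120 N, or if a joint passes its speed limit or range.

## Working session

There is one attempt and no reset: what is moved stays moved. The work goes in short steps, Python scripts to look and compute and a shell command to move; the robot and the scene stay as the last step left them, time stands still between calls to the robot, and variables do not carry over. Pictures are saved under pics/ and viewed, and the job is handed in when it is done.

```bash
ls; mkdir -p pics; python3 - <<'E'
from station import *
import cv2
o=get_obs();print(o, tcp_to_grasp)
for n in("scene","top","wrist"):
    d=get_image(n);cv2.imwrite(f"pics/{n}0.png",d["image"]);print({k:v for k,v in d.items() if k!="image"})
E
```

```text
pics
{'time': 0.0, 'joints': array([ 1.07721969,  0.57653215,  0.02484453,  1.43793528, -0.01500299,
        1.12899151, -0.05648882]), 'joint_velocities': array([-4.93737220e-04,  9.93364768e-05, -1.79135390e-03, -1.28387173e-03,
       -1.96140797e-03,  4.84009433e-04,  1.31586287e-03]), 'tau': array([ 4.44549896e-04, -7.65746427e+01,  2.25104101e+00, -2.85962838e+01,
        1.54442294e-02,  1.27834230e-02,  3.70288888e-05]), 'tool_pos': array([ 268.74274915, -618.68788355,  230.43301744]), 'orientation': array([-0.69216288, -0.14445653,  0.69246387, -0.14330612]), 'ft_force': array([-0.61160569, -0.58744563,  0.27173292]), 'wrist_torque': array([-0.04531712,  0.00259109,  0.01267313]), 'opening': 85.32269775844946} -18.700000000000003
{'fx': 529.8329899750844, 'fy': 529.8329899750844, 'cx': 284.43198158061347, 'cy': 211.16123816495926, 'k1': -0.12019570547045155, 'rvec': array([ 0.72757769,  2.46749517, -1.32724919]), 'tvec': array([ 453.53645299, -146.8361303 , 1331.0770217 ])}
{'fx': 523.1543519040538, 'fy': 523.1543519040538, 'cx': 277.0406121292099, 'cy': 207.0576619804701, 'k1': -0.20629838715273505, 'rvec': array([ 2.11216614, -2.16715581,  0.14977109]), 'tvec': array([  27.50304542,  560.21867271, 1239.79069688])}
{'fx': 333.9419112843498, 'fy': 333.9419112843498, 'cx': 275.3286459300443, 'cy': 210.75631967825623, 'k1': -0.02973712522619359, 'rvec': array([-2.39455746,  1.56983623,  0.2562986 ]), 'tvec': array([-673.37662441,  -40.5738197 ,  381.75496467])}
```

View pics/scene0.png

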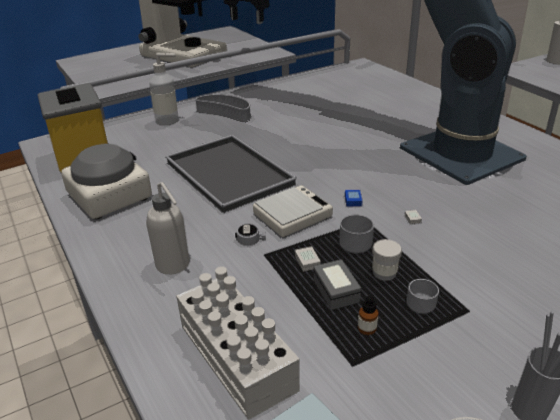

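View pics/top0.png

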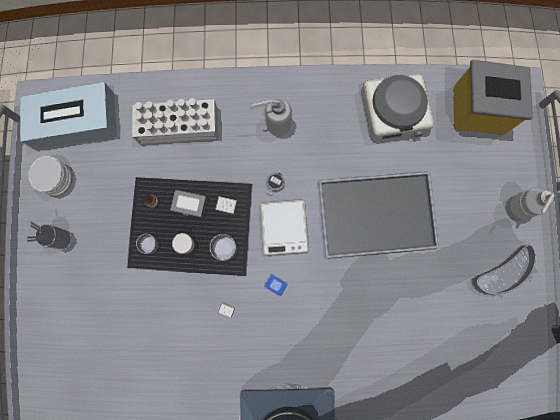

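View pics/wrist0.png

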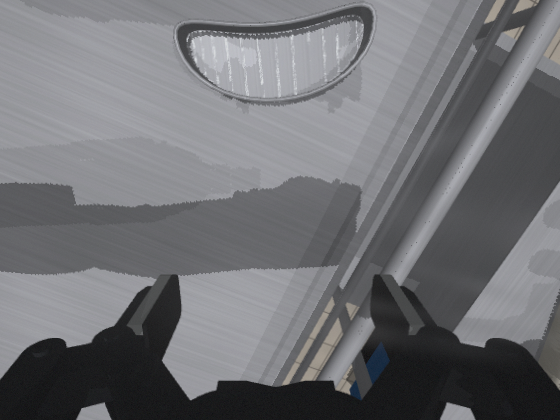

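```bash
cat > h.py <<'E'
import numpy as np, cv2
from station import *
from scipy.spatial.transform import Rotation as R
def K(d): return np.array([[d["fx"],0,d["cx"]],[0,d["fy"],d["cy"]],[0,0,1]])
def D(d): return np.array([d["k1"],0,0,0,0.])
def toworld(d,px,z):
    px=np.atleast_2d(np.array(px,float)); z=np.broadcast_to(z,len(px))
    n=cv2.undistortPoints(px[:,None],K(d),D(d))[:,0]
    Rm=cv2.Rodrigues(d["rvec"])[0]; C=-Rm.T@d["tvec"]
    r=np.c_[n,np.ones(len(n))]@Rm
    return C+r*((z-C[2])/r[:,2])[:,None]
def topx(d,P):
    return cv2.projectPoints(np.atleast_2d(np.array(P,float)),d["rvec"],d["tvec"],K(d),D(d))[0][:,0]
def crop(img,x0,y0,x1,y1,s,name):
    cv2.imwrite("pics/"+name,cv2.resize(img[y0:y1,x0:x1],None,fx=s,fy=s,interpolation=cv2.INTER_CUBIC))
E
python3 - <<'E'
from h import *
a=cv2.imread("pics/top0.png");crop(a,125,170,255,320,5.0,"t_mat.png") if 0 else crop(a,125,170,255,285,5,"t_mat.png")
crop(a,205,170,445,320,3.3,"t_tray.png")
b=cv2.imread("pics/scene0.png");crop(b,260,180,465,350,3.5,"s_mat.png")
E
```

```text
(no output)
```

View pics/t_mat.png

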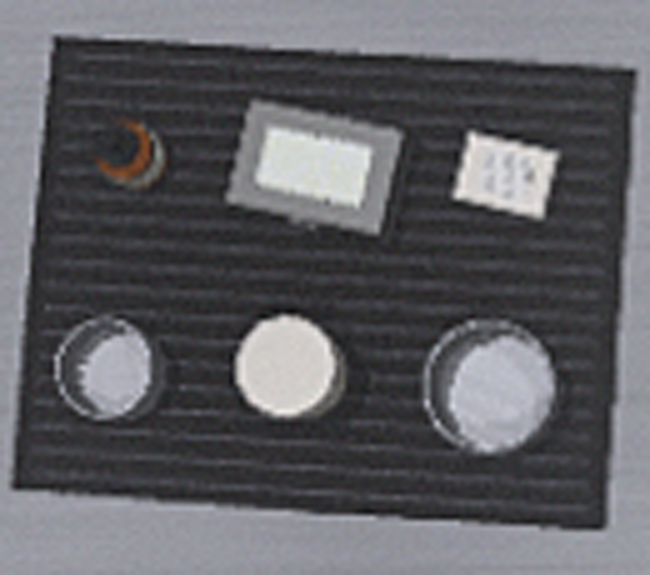

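View pics/t_tray.png

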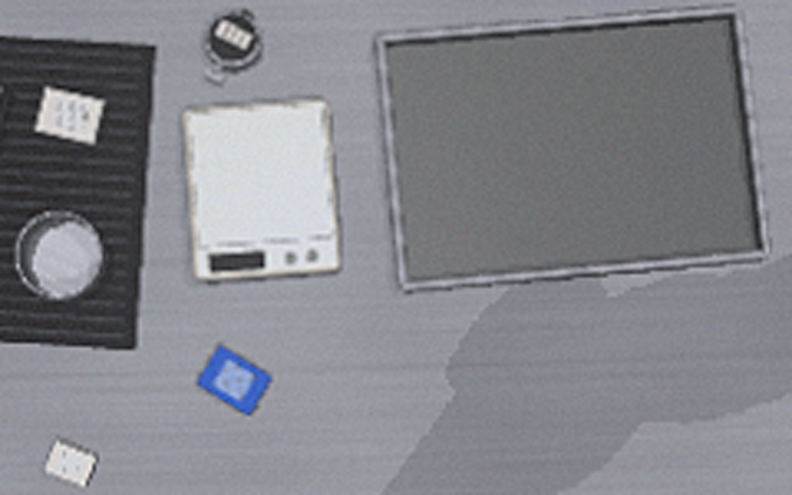

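View pics/s_mat.png

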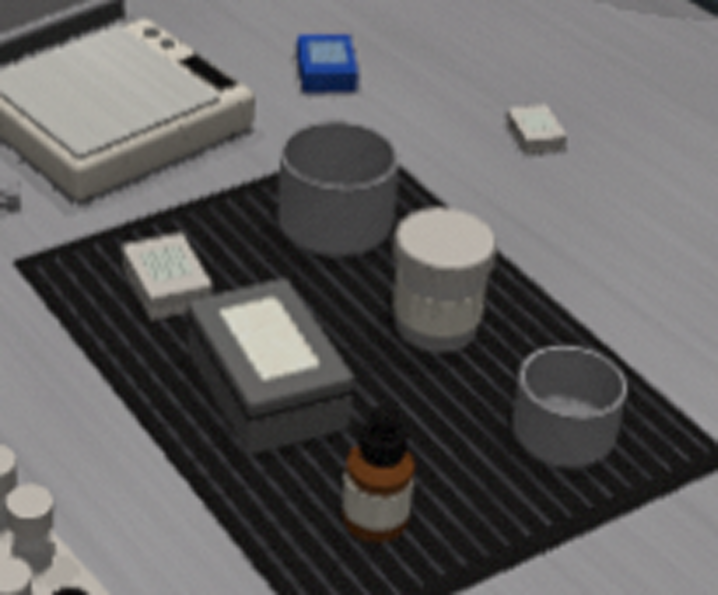

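```bash
python3 - <<'E'
from h import *
d=get_image("top"); print(d["rvec"],get_obs()["time"])
m=lambda p:(np.array(p)+.5)/5-.5+[125,170]
t=lambda p:(np.array(p)+.5)/3.3-.5+[205,170]
def quad(n,p,z,f):
    w=toworld(d,f(np.array(p,float)),z)[:,:2]; r=cv2.minAreaRect(w.astype(np.float32))
    e=np.diff(np.r_[w,w[:1]],axis=0); print(n,"c",w.mean(0).round(1),"len",np.linalg.norm(e,axis=1).round(1),"ang",np.degrees(np.arctan2(e[:,1],e[:,0])).round(1))
quad("slide",[[250,99],[404,129],[378,236],[225,203]],37,m)
quad("cover",[[470,131],[561,151],[546,218],[454,198]],19,m)
quad("tray rim",[[376,33],[741,8],[769,257],[403,290]],20,t)
quad("warmplate",[[186,106],[328,99],[335,241],[195,246]],34,t)
quad("whitesmall",[[60,438],[98,457],[84,487],[44,468]],8,t)
quad("mat",[[55,37],[637,70],[606,527],[12,487]],3,m)
for n,p,z,f in (("jar",(287,365),61,m),("spot rim",(103,368),39,m),("lpot",(490,386),51,m),("tally",(231,40),26,t)):
    print(n,toworld(d,f(p),z)[0].round(1))
for n,p,q,z in(("jar",(236,365),(339,365),61),("spot",(54,367),(153,367),39),("lpot",(424,386),(556,386),51)):
    w=toworld(d,[m(p),m(q)],z); print(n,np.linalg.norm(w[0]-w[1]))
print(toworld(d,m((118,148)),60))
s=get_image("scene")
f=lambda p:(np.array(p)+.5)/3.5-.5+[260,180]
print("bottle bulbtop", toworld(s,f((384,413)),68)," bottom front",toworld(s,f((378,538)),3), "amber shoulder c", toworld(s,f((379,470)),39))
print("slide corners s",toworld(s,f(np.array([[193,302],[285,283],[354,383],[253,408]])),37).mean(0))
print("cover s",toworld(s,f(np.array([[122,247],[180,234],[211,280],[155,300]])),19).mean(0))
print("jar s",toworld(s,f((445,238)),61),"spot",toworld(s,f((572,388)),39))
o=get_obs();print(R.from_quat(o["orientation"]).as_matrix().round(3))
E
```

```text
[ 2.11216614 -2.16715581  0.14977109] 0.2
slide c [577.8 235.4] len [79.7 54.8 79.1 53.6] ang [-102.6  166.1   76.5  -13.3]
cover c [574.1 140.5] len [47.2 34.6 47.5 34.8] ang [-104.   166.7   76.2  -13.8]
tray rim c [ 540.2 -241.1] len [285.5 193.7 281.4 196.3] ang [ -87.3 -177.4   93.2    3.8]
warmplate c [524.5  -2.4] len [106.4 106.6 103.7 105.2] ang [ -88.7 -179.    90.6    2.4]
whitesmall c [312.6 145. ] len [31.9 24.8 33.2 25.5] ang [-117.4  153.8   63.8  -29.2]
mat c [526.1 237. ] len [304.3 231.8 304.1 233.4] ang [-95.  175.1  85.3  -4.9]
jar [477.3 244.3  61. ]
spot rim [479.5 341.3  39. ]
lpot [465.8 146.9  51. ]
tally [627.2  17.6  26. ]
jar 50.4991550948295
spot 50.477496690669476
lpot 64.15472098153862
[[585.95823946 329.19574533  60.        ]]
bottle bulbtop [[590.30852835 329.88739718  68.        ]]  bottom front [[596.49077815 340.87480561   3.        ]] amber shoulder c [[593.95945612 334.26840652  39.        ]]
slide corners s [580.65735059 236.7406036   37.        ]
cover s [575.62925986 141.04385478  19.        ]
jar s [[478.83350156 243.81692581  61.        ]] spot [[484.91676833 343.33073887  39.        ]]
[[-0.     0.398 -0.917]
 [ 0.001 -0.917 -0.398]
 [-1.    -0.001 -0.   ]]
```

Candidates (top image): the cover box could be the white box on the mat (227,205), the smaller white one on the bench (227,310) or the blue one (276,285). I choose (227,205), which measures 47x34 mm against 32x25 mm for the other white one. For the small pot I take (145,243), 50 mm across, not (222,247), 64 mm. The crops above confirm both choices.

```bash
python3 -m handwheel '[[1,0.5,1,0,0,0,0.0465],[1,0.5,1,0,0,0,0.0465],[1,0.5,1,0,0,0,0.0465],[1,0.5,1,0,0,0,0.0465],[1,0.5,1,0,0,0,0.0465],[1,0.5,1,0,0,0,0.0465],[1,0.5,1,0,0,0,0.0465],[1,0.5,1,0,0,0,0.0465],[1,0.5,1,0,0,0,0.0465],[1,0.5,1,0,0,0,0.0465],[1,0.5,1,0,0,0,0.0465],[1,0.5,1,0,0,0,0.0465],[1,0.5,1,0,0,0,0.0465],[1,0.5,1,0,0,0,0.0465],[1,0.5,1,0,0,0,0.0465],[1,0.5,1,0,0,0,0.0465],[1,0.5,1,0,0,0,0.0465],[1,0.5,1,0,0,0,0.0465],[1,0.5,1,0,0,0,0.0465],[1,0.5,1,0,0,0,0.0465]]' 60
```

```text
time: 1.92
tool_pos: [569.4, -17.6, 231.4]
orientation: [-0.554, -0.44, 0.554, -0.44]
ft_force: [0.8, -0.6, 0.1]
opening: 85.3
```

```bash
python3 -m handwheel '[[1,-1,0,0.5,0,0,0],[1,-1,0,0.5,0,0,0]]'; python3 - <<'E'
from h import *
w=get_image("wrist");cv2.imwrite("pics/w1.png",w["image"]);np.save("w1.npy",w,allow_pickle=True)
E
```

```text
time: 2.08
tool_pos: [509.0, -16.4, 259.4]
orientation: [-0.553, -0.442, 0.554, -0.439]
ft_force: [-0.8, -0.9, 0.4]
opening: 85.3
```

View pics/w1.png

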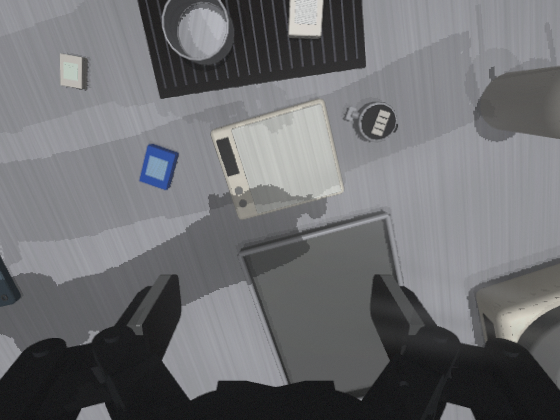

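```bash
python3 - <<'E'
from h import *
a=cv2.imread("pics/w1.png");crop(a,205,90,355,220,5,"w1c.png")
E
```

```text
(no output)
```

View pics/w1c.png

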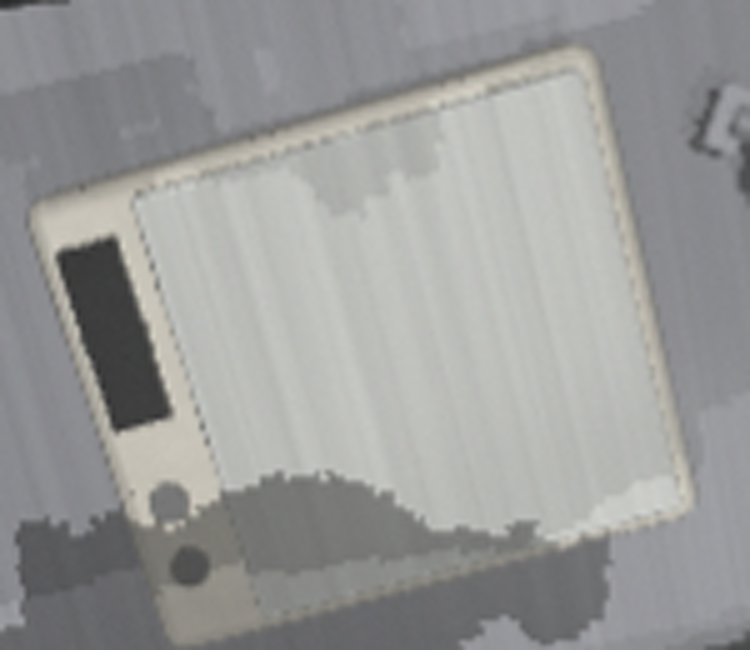

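```bash
python3 - <<'E'
from h import *
w=np.load("w1.npy",allow_pickle=True).item()
m=lambda p:(np.array(p)+.5)/5-.5+[205,90]
c=toworld(w,m([[134,196],[583,69],[683,500],[260,620]]),34)[:,:2];e=np.diff(np.r_[c,c[:1]],axis=0)
print(c.round(1),c.mean(0),np.linalg.norm(e,axis=1),np.degrees(np.arctan2(e[:,1],e[:,0])))
E
python3 -m handwheel '[[1,0.25,0.9,-0.1,0,0,0],[1,0.25,0.9,-0.1,0,0,0],[1,0.25,0.9,-0.1,0,0,0],[1,0.25,0.9,-0.1,0,0,0],[1,0.25,0.9,-0.1,0,0,0],[1,0,0,-0.1,0,0,0]]'
python3 - <<'E'
from h import *
w=get_image("wrist");cv2.imwrite("pics/w2.png",w["image"]);np.save("w2.npy",w,allow_pickle=True)
E
```

```text
[[474.1  46.1]
 [573.3  50.1]
 [578.3 -47.3]
 [477.3 -53.8]] [525.7533508   -1.21657927] [ 99.26725003  97.52177716 101.18647394  99.89571441] [   2.35514165  -87.05870147 -176.29989167   91.8425591 ]
time: 2.63
tool_pos: [546.9, 122.4, 243.3]
orientation: [0.554, 0.442, -0.552, 0.44]
ft_force: [-0.4, 1.8, -0.6]
opening: 85.2
```

View pics/w2.png

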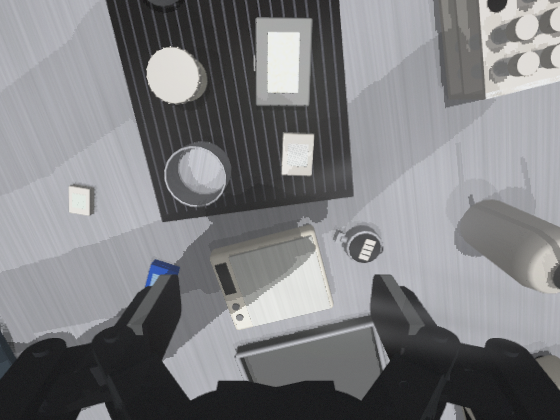

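```bash
python3 - <<'E'
from h import *
a=cv2.imread("pics/w2.png");crop(a,230,5,350,185,4,"w2c.png")
E
```

```text
(no output)
```

View pics/w2c.png

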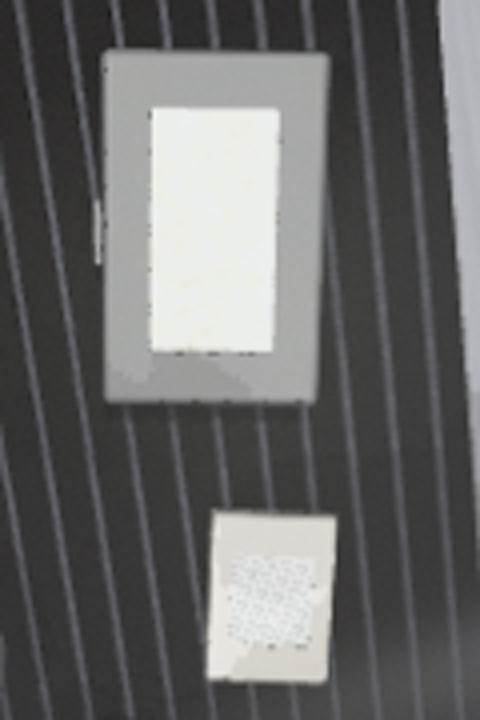

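```bash
python3 - <<'E'
from h import *
w=np.load("w2.npy",allow_pickle=True).item()
m=lambda p:(np.array(p)+.5)/4-.5+[230,5]
for q,z in(([[104,50],[329,54],[316,402],[106,402]],37),([[212,512],[337,517],[327,683],[206,679]],19)):
  c=toworld(w,m(q),z)[:,:2];e=np.diff(np.r_[c,c[:1]],axis=0)
  print(c.mean(0),np.linalg.norm(e,axis=1),np.degrees(np.arctan2(e[:,1],e[:,0])))
o=get_obs();print(o["tool_pos"],R.from_quat(o["orientation"]).as_matrix()[:,1])
E
```

```text
[580.73278649 235.39151173] [52.61662089 78.2735021  52.60758237 79.08796082] [ -13.73428966 -103.47404574  167.15271842   76.53438936]
[576.58274141 142.52955736] [33.79025165 45.65357581 33.94677949 45.82171668] [ -15.06297362 -104.39480461  165.22344953   75.40754069]
[546.29521264 119.17688144 242.50740165] [ 9.74491566e-01 -2.24422052e-01 -9.64636411e-04]
```

```bash
python3 -m handwheel '[[1,0.24,0.81,-0.5,0,0,0],[1,0.24,0.81,-0.5,0,0,0],[1,0.24,0.81,-0.5,0,0,0],[1,0.24,0.81,-0.5,0,0,0],[1,0,0,-1,0,0,0],[1,0,0,-1,0,0,0],[1,0,0,-1,0,0,0],[1,0,0,-0.7,0,0,0],[1,0,0,0,0,0,0],[1,0,0,0,0,0,0]]'
python3 - <<'E'
from h import *
w=get_image("wrist");cv2.imwrite("pics/w3.png",w["image"]);np.save("w3.npy",w,allow_pickle=True)
E
```

```text
time: 3.52
tool_pos: [574.9, 211.9, 71.9]
orientation: [-0.554, -0.439, 0.555, -0.439]
ft_force: [-0.5, -0.1, -0.4]
opening: 85.4
```

View pics/w3.png

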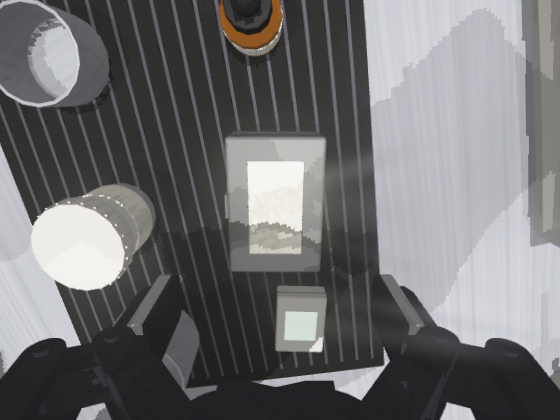

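```bash
python3 -m handwheel '[[1,0.02,0.14,-0.6,0,0,0],[1,0,0,-0.6,0,0,0],[1,0,0,-0.5,0,0,0],[1,0,0,-0.37,0,0,0],[1,0,0,0,0,0,0],[-1,0,0,0,0,0,0],[-1,0,0,0,0,0,0],[-1,0,0,0,0,0,0],[-1,0,0,0,0,0,0],[-1,0,0,0,0,0,0],[-1,0,0,0,0,0,0],[-1,0,0,0,0,0,0],[-1,0,0,0,0,0,0]]' 60
```

```text
time: 4.65
tool_pos: [576.8, 217.6, 11.9]
orientation: [0.555, 0.439, -0.554, 0.439]
ft_force: [-0.5, -0.9, 6.7]
opening: 52.7
```

```bash
python3 -m handwheel '[[-1,0,0,0,0,0,0],[-1,0,0,0.3,0,0,0],[-1,0,0,0.5,0,0,0],[-1,0,0,0.8,0,0,0],[-1,0,0,0.8,0,0,0],[-1,0,0,0.8,0,0,0],[-1,0,0,0,0,0,0],[-1,0,0,0,0,0,0]]'
python3 - <<'E'
from h import *
w=get_image("wrist");cv2.imwrite("pics/w4.png",w["image"]);np.save("w4.npy",w,allow_pickle=True)
w=get_image("scene");cv2.imwrite("pics/s4.png",w["image"]);
E
```

```text
time: 5.32
tool_pos: [576.8, 217.6, 108.5]
orientation: [0.556, 0.439, -0.553, 0.439]
ft_force: [-0.2, 0.2, -2.6]
opening: 52.7
```

View pics/w4.png

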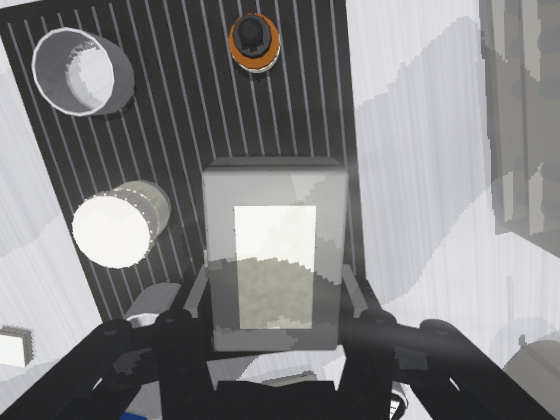

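View pics/s4.png

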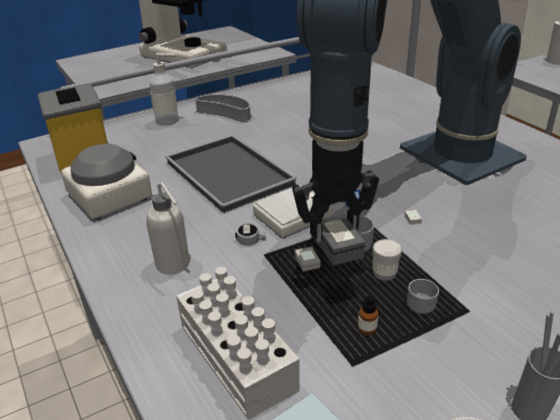

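```bash
python3 - <<'E'
from h import *
a=cv2.imread("pics/scene0.png");crop(a,155,125,305,225,5,"s0t.png")
E
```

```text
(no output)
```

View pics/s0t.png

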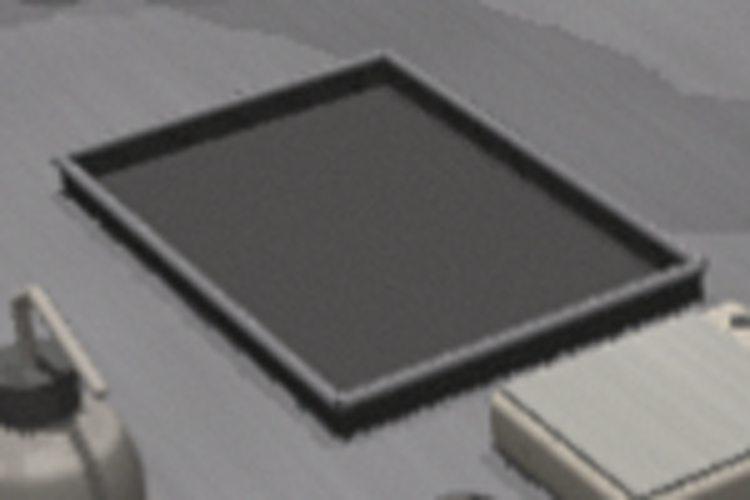

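```bash
python3 - <<'E'
from h import *
w=get_image("scene")
m=lambda p:(np.array(p)+.5)/5-.5+[155,125]
for q,z in(([[62,163],[382,57],[702,265],[340,398]],20),):
  c=toworld(w,m(q),z)[:,:2];e=np.diff(np.r_[c,c[:1]],axis=0)
  print(c.mean(0),np.linalg.norm(e,axis=1),np.degrees(np.arctan2(e[:,1],e[:,0])))
w=np.load("w4.npy",allow_pickle=True).item()
o=get_obs()
# box top plane height: z of tcp minus offset
zt=o["tool_pos"][2]+ (37-11.9)
c=toworld(w,[[204,171],[347,169],[341,347],[215,350]],zt)[:,:2];e=np.diff(np.r_[c,c[:1]],axis=0)
print(zt,c.mean(0)-o["tool_pos"][:2],np.linalg.norm(e,axis=1),np.degrees(np.arctan2(e[:,1],e[:,0])))
E
```

```text
[ 543.62250672 -239.83263342] [186.97144784 278.11828946 187.77952596 270.22496965] [-175.30866652   94.08961104    2.27970518  -86.06404901]
130.70363665151578 [ 6.2228969  17.64783869] [52.65319173 80.13212412 56.18325411 80.83954443] [ -12.4729833  -101.19719193  168.24959087   76.29264575]
```

```bash
python3 -m handwheel '[[-1,-0.07,-0.5,0,0,0,0.0178],[-1,-0.07,-0.9,0,0,0,0.0178],[-1,-0.07,-1,0,0,0,0.0178],[-1,-0.07,-1,0,0,0,0.0178],[-1,-0.07,-1,0,0,0,0.0178],[-1,-0.07,-1,0,0,0,0.0178],[-1,-0.07,-1,0,0,0,0.0178],[-1,-0.07,-1,0,0,0,0.0178],[-1,-0.07,-1,0,0,0,0.0178],[-1,-0.07,-1,0,0,0,0.0178],[-1,-0.07,-1,0,0,0,0.0178],[-1,-0.07,-1,0,0,0,0.0178],[-1,-0.07,-1,0,0,0,0.0178],[-1,-0.07,-1,0,0,0,0.0178],[-1,-0.07,-1,0,0,0,0.0178],[-1,-0.07,-1,0,0,0,0.0178],[-1,0,-0.5,0,0,0,0],[-1,0,0,0,0,0,0],[-1,0,0,0,0,0,0]]'
python3 - <<'E'
from h import *
w=get_image("wrist");cv2.imwrite("pics/w5.png",w["image"]);np.save("w5.npy",w,allow_pickle=True)
w=get_image("top");cv2.imwrite("pics/t5.png",w["image"])
o=get_obs();print(o["tool_pos"],R.from_quat(o["orientation"]).as_matrix()[:,1])
E
```

```text
time: 7.05
tool_pos: [541.3, -260.4, 105.0]
orientation: [0.487, 0.513, -0.487, 0.512]
ft_force: [0.1, 0.9, -1.2]
opening: 53.0
[ 542.14516647 -258.18634108  105.56346224] [ 9.98481275e-01  5.50854503e-02 -8.58020657e-04]
```

View pics/w5.png

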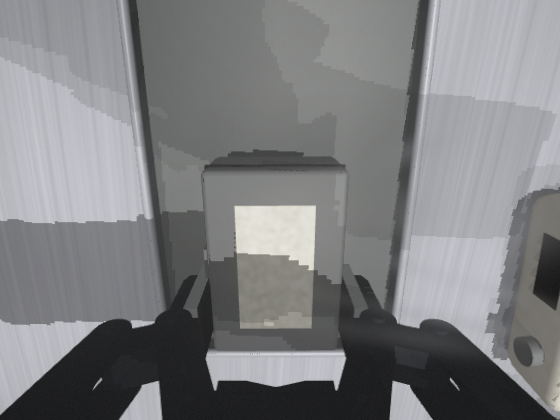

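View pics/t5.png

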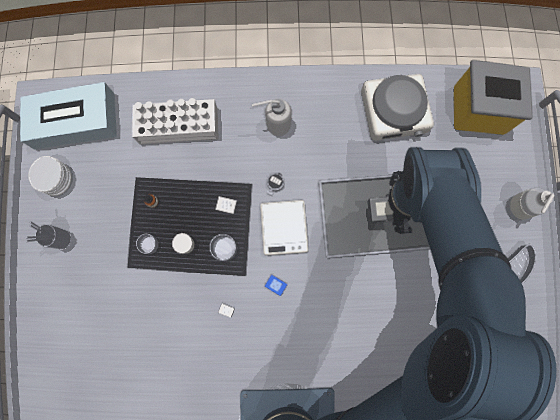

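```bash
python3 - <<'E'
from h import *
w=np.load("w5.npy",allow_pickle=True).item()
a=w["image"]
print([a[60,c].mean().round() for c in range(118,160,2)],[a[60,c].mean().round() for c in range(405,440,2)])
print([a[200,c].mean().round() for c in range(136,180,2)],[a[200,c].mean().round() for c in range(390,425,2)])
o=get_obs()
zt=105.3+25.1
c=toworld(w,[[204,170],[346,169],[341,347],[215,350]],zt)[:,:2];e=np.diff(np.r_[c,c[:1]],axis=0)
print(zt,c.mean(0),np.linalg.norm(e,axis=1),np.degrees(np.arctan2(e[:,1],e[:,0])))
crop(a,100,0,440,300,2.3,"w5c.png")
E
```

```text
[np.float64(154.0), np.float64(153.0), np.float64(153.0), np.float64(136.0), np.float64(155.0), np.float64(184.0), np.float64(151.0), np.float64(127.0), np.float64(95.0), np.float64(57.0), np.float64(55.0), np.float64(56.0), np.float64(73.0), np.float64(103.0), np.float64(105.0), np.float64(103.0), np.float64(105.0), np.float64(105.0), np.float64(106.0), np.float64(105.0), np.float64(107.0)] [np.float64(134.0), np.float64(133.0), np.float64(134.0), np.float64(125.0), np.float64(80.0), np.float64(68.0), np.float64(69.0), np.float64(67.0), np.float64(67.0), np.float64(117.0), np.float64(152.0), np.float64(183.0), np.float64(217.0), np.float64(183.0), np.float64(164.0), np.float64(189.0), np.float64(186.0), np.float64(187.0)]
[np.float64(189.0), np.float64(187.0), np.float64(192.0), np.float64(171.0), np.float64(190.0), np.float64(198.0), np.float64(166.0), np.float64(129.0), np.float64(77.0), np.float64(66.0), np.float64(65.0), np.float64(70.0), np.float64(109.0), np.float64(111.0), np.float64(111.0), np.float64(125.0), np.float64(125.0), np.float64(125.0), np.float64(126.0), np.float64(126.0), np.float64(127.0), np.float64(126.0)] [np.float64(118.0), np.float64(118.0), np.float64(119.0), np.float64(95.0), np.float64(84.0), np.float64(83.0), np.float64(83.0), np.float64(85.0), np.float64(105.0), np.float64(134.0), np.float64(155.0), np.float64(172.0), np.float64(163.0), np.float64(156.0), np.float64(168.0), np.float64(164.0), np.float64(164.0), np.float64(164.0)]
130.4 [ 541.31787217 -241.11051673] [50.85007978 77.97873431 54.71445943 79.18758145] [   3.38232064  -84.71466552 -175.31716396   92.47004587]
```

View pics/w5c.png

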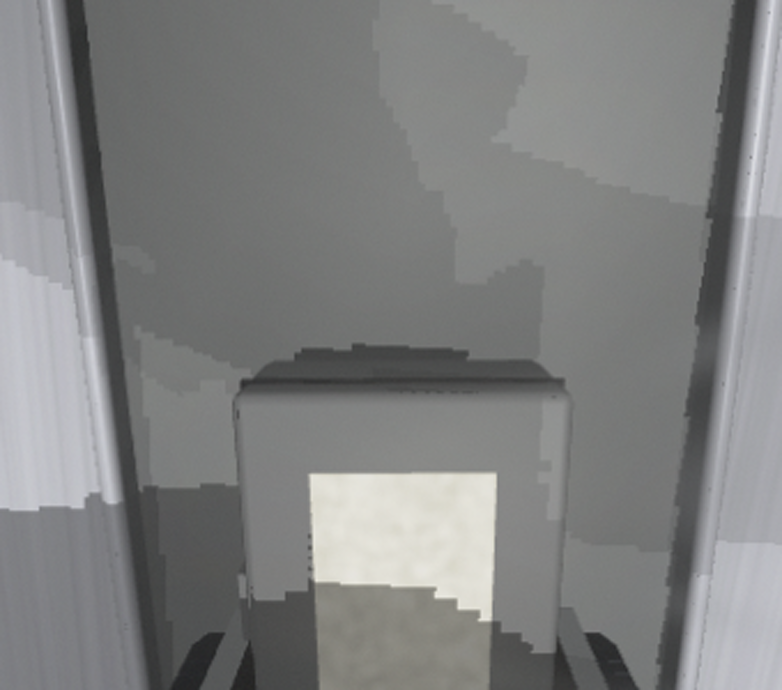

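```bash
python3 - <<'E'
from h import *
w=np.load("w5.npy",allow_pickle=True).item()
p=toworld(w,[[129,60],[428.5,60],[146.5,200],[411,200]],21);print(p.round(1))
for i in(0,1):
  v=p[i+2]-p[i];print(np.degrees(np.arctan2(-v[1],-v[0]))) 
  print("x at y=-240.5:",p[i,0]+(-240.5-p[i,1])/v[1]*v[0])
E
```

```text
[[ 444.  -158.4   21. ]
 [ 632.6 -148.6   21. ]
 [ 449.2 -250.4   21. ]
 [ 637.5 -240.5   21. ]]
93.23304643128084
x at y=-240.5: 448.6495005445757
93.04074716592658
x at y=-240.5: 637.5265543491787
```

```bash
python3 -m handwheel '[[-1,0.03,0,-0.8,0,0,0],[-1,0,0,-0.8,0,0,0],[-1,0,0,-0.7,0,0,0],[-1,0,0,-0.4,0,0,0],[-1,0,0,0,0,0,0],[-1,0,0,0,0,0,0]]'
```

```text
time: 7.65
tool_pos: [543.3, -258.6, 25.1]
orientation: [0.486, 0.514, -0.486, 0.513]
ft_force: [0.5, -0.0, -1.1]
opening: 53.0
```

```bash
python3 -m handwheel '[[-1,0,0,-0.2,0,0,0],[-1,0,0,-0.15,0,0,0],[-1,0,0,-0.1,0,0,0],[-1,0,0,0,0,0,0],[-1,0,0,0,0,0,0]]'
```

```text
time: 8.07
tool_pos: [543.3, -259.8, 12.0]
orientation: [0.486, 0.513, -0.486, 0.513]
ft_force: [0.4, 0.1, -0.8]
opening: 52.9
```

```bash
python3 -m handwheel '[[-1,0,0,-0.05,0,0,0],[-1,0,0,0,0,0,0]]';python3 -m handwheel '[[-1,0,0,-0.03,0,0,0],[-1,0,0,0,0,0,0]]'
```

```text
time: 8.23
tool_pos: [543.3, -259.9, 11.8]
orientation: [0.486, 0.513, -0.486, 0.514]
ft_force: [-4.7, 2.1, 16.4]
opening: 52.8
time: 8.4
tool_pos: [543.4, -259.9, 11.8]
orientation: [0.486, 0.513, -0.487, 0.514]
ft_force: [-7.6, 2.4, 26.5]
opening: 52.8
```

```bash
python3 -m handwheel '[[-1,0,0,0.05,0,0,0],[0.1,0,0,0,0,0,0],[0.5,0,0,0,0,0,0],[1,0,0,0,0,0,0],[1,0,0,0,0,0,0],[1,0,0,0,0,0,0],[1,0,0,0.4,0,0,0],[1,0,0,1,0,0,0],[1,0,0,1,0,0,0],[1,0,0,1,0,0,0],[1,0,0,1,0,0,0],[1,0,-0.3,1,0,0,0],[1,0,-0.5,1,0,0,0],[1,0,-0.7,0,0,0,0],[1,0,-0.7,0,0,0,0],[1,0,0,0,0,0,0]]'
python3 - <<'E'
from h import *
w=get_image("wrist");cv2.imwrite("pics/w6.png",w["image"]);np.save("w6.npy",w,allow_pickle=True)
E
```

```text
time: 9.73
tool_pos: [542.0, -330.9, 203.9]
orientation: [0.487, 0.511, -0.488, 0.513]
ft_force: [-1.5, -0.7, -1.4]
opening: 85.1
```

View pics/w6.png

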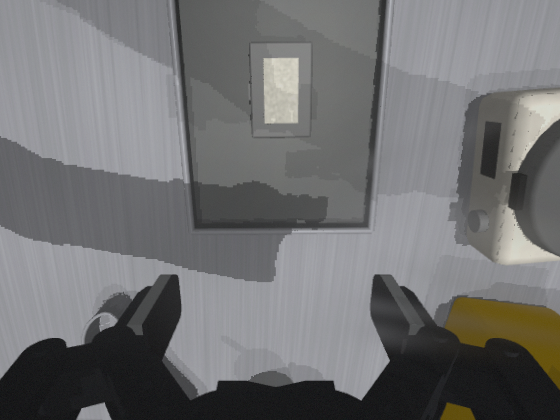

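```bash
python3 - <<'E'
from h import *
w=np.load("w6.npy",allow_pickle=True).item()
crop(w["image"],165,20,395,240,3.4,"w6c.png")
E
```

```text
(no output)
```

View pics/w6c.png

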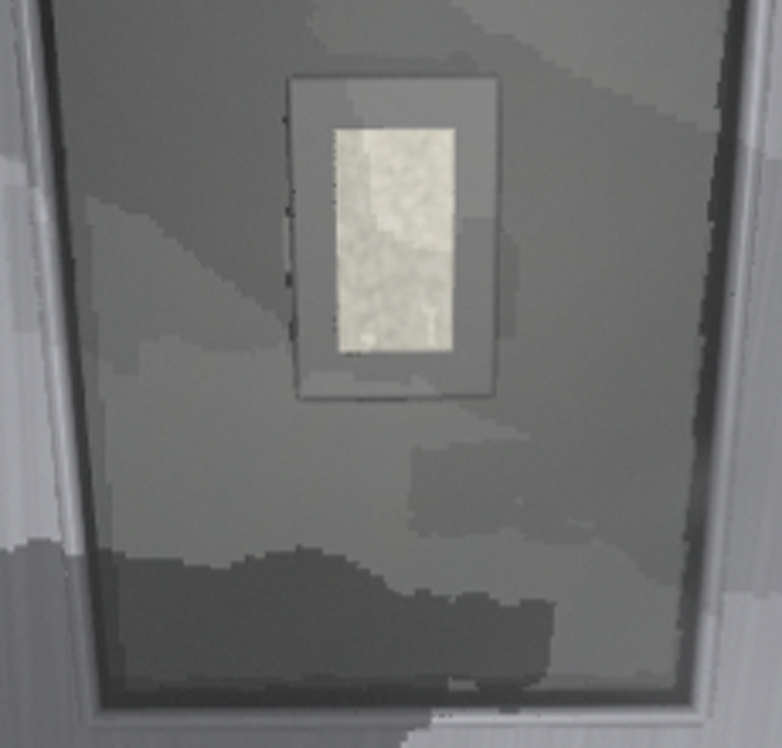

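```bash
python3 - <<'E'
from h import *
w=np.load("w6.npy",allow_pickle=True).item()
m=lambda p:(np.array(p)+.5)/3.4-.5+[165,20]
c=toworld(w,m([[289,77],[498,77],[495,397],[297,400]]),37)[:,:2];e=np.diff(np.r_[c,c[:1]],axis=0)
print(c.mean(0),np.linalg.norm(e,axis=1),np.degrees(np.arctan2(e[:,1],e[:,0])))
r=toworld(w,m([[92,714],[704,714]]),21)[:,:2];print(r,np.linalg.norm(r[0]-r[1]))
u=r[1]-r[0];u/=np.linalg.norm(u);print(np.degrees(np.arctan2(u[1],u[0])),"tray c",r.mean(0)+140*np.array([-u[1],u[0]]))
L=toworld(w,m([[30,30],[75,550]]),21)[:,:2];Rr=toworld(w,m([[752,30],[717,540]]),21)[:,:2]
for q in(L,Rr):
  v=q[0]-q[1];print(np.degrees(np.arctan2(v[1],v[0])),q)
E
```

```text
[ 543.07146475 -241.80900127] [51.82001643 78.27899216 53.16452863 79.03124443] [   2.82089415  -85.97972924 -176.35049858   93.03805939]
[[ 457.14809358 -382.95285436]
 [ 646.32708244 -373.83069513]] 189.39879517185327
2.760648549780068 tray c [ 544.99466078 -238.55425141]
93.072621159269 [[ 446.33975311 -193.31605193]
 [ 453.73449596 -331.07508436]]
94.08661636728847 [[ 632.8085244  -184.12667776]
 [ 642.43712537 -318.89400707]]
```

```bash
python3 -m handwheel '[[1,0.07,0.5,0,0,0,-0.0178],[1,0.07,1,0,0,0,-0.0178],[1,0.07,1,0,0,0,-0.0178],[1,0.07,1,0,0,0,-0.0178],[1,0.07,1,0,0,0,-0.0178],[1,0.07,1,0,0,0,-0.0178],[1,0.07,1,0,0,0,-0.0178],[1,0.07,1,0,0,0,-0.0178],[1,0.07,1,0,0,0,-0.0178],[1,0.07,1,0,0,0,-0.0178],[1,0.07,1,0,0,0,-0.0178],[1,0.07,1,0,0,0,-0.0178],[1,0.07,1,0,0,0,-0.0178],[1,0.07,0.7,0,0,0,-0.0178],[1,0.07,0,0,0,0,-0.0178],[1,0.07,0,0,0,0,-0.0178],[1,0,0,0,0,0,-0.0178]]'
python3 - <<'E'
from h import *
w=get_image("wrist");cv2.imwrite("pics/w7.png",w["image"]);np.save("w7.npy",w,allow_pickle=True)
crop(w["image"],130,0,410,200,2.8,"w7c.png")
E
```

```text
time: 11.2
tool_pos: [576.7, 70.1, 202.9]
orientation: [-0.558, -0.434, 0.559, -0.434]
ft_force: [-0.0, -0.9, 0.6]
opening: 85.6
```

View pics/w7c.png

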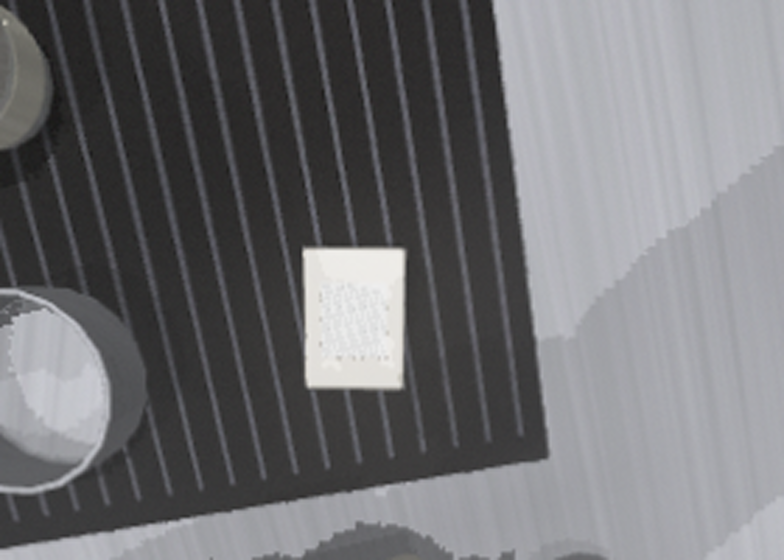

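```bash
python3 - <<'E'
from h import *
w=np.load("w7.npy",allow_pickle=True).item()
m=lambda p:(np.array(p)+.5)/2.8-.5+[130,0]
c=toworld(w,m([[302,247],[405,247],[403,388],[306,388]]),19)[:,:2];e=np.diff(np.r_[c,c[:1]],axis=0)
print(c.mean(0),np.linalg.norm(e,axis=1),np.degrees(np.arctan2(e[:,1],e[:,0])))
o=get_obs();print(o["tool_pos"],R.from_quat(o["orientation"]).as_matrix()[:,1])
E
```

```text
[576.62068537 142.48148948] [33.9707787  45.86947978 33.41106316 45.87938543] [ -14.3736345  -105.21626406  165.65161236   75.48294445]
[576.59258711  69.4503763  202.82409953] [ 9.68362982e-01 -2.49545767e-01 -2.12131260e-04]
```

```bash
python3 -m handwheel '[[1,0,0.6,-0.6,0,0,0],[1,0,0.8,-0.8,0,0,0],[1,0,0.7,-1,0,0,0],[1,0,0.32,-1,0,0,0],[1,0,0,-1,0,0,0],[1,0,0,-0.8,0,0,0],[1,0,0,-0.6,0,0,0],[1,0,0,0,0,0,0],[1,0,0,0,0,0,0]]'
```

```text
time: 12.0
tool_pos: [576.3, 141.7, 28.4]
orientation: [-0.558, -0.434, 0.559, -0.434]
ft_force: [-0.3, -0.2, 0.4]
opening: 85.4
```

```bash
python3 -m handwheel '[[1,0,0,-0.4,0,0,0],[1,0,0,-0.3,0,0,0],[1,0,0,0,0,0,0],[-1,0,0,0,0,0,0],[-1,0,0,0,0,0,0],[-1,0,0,0,0,0,0],[-1,0,0,0,0,0,0],[-1,0,0,0,0,0,0],[-1,0,0,0,0,0,0],[-1,0,0,0,0,0,0],[-1,0,0,0,0,0,0],[-1,0,0,0,0,0,0],[-1,0,0,0,0,0,0]]' 30; python3 -m handwheel '[[-1,0,0,0.3,0,0,0],[-1,0,0,0.6,0,0,0],[-1,0,0,1,0,0,0],[-1,0,0,1,0,0,0],[-1,0,0,1,0,0,0],[-1,0,0,0,0,0,0],[-1,0,0,0,0,0,0]]'
python3 - <<'E'
from h import *
w=get_image("wrist");cv2.imwrite("pics/w8.png",w["image"]);np.save("w8.npy",w,allow_pickle=True)
E
```

```text
time: 13.08
tool_pos: [577.1, 143.0, 8.4]
orientation: [0.558, 0.434, -0.558, 0.434]
ft_force: [-0.5, 0.1, 5.3]
opening: 32.9
time: 13.67
tool_pos: [577.8, 143.1, 127.1]
orientation: [0.56, 0.433, -0.557, 0.435]
ft_force: [-0.2, 1.0, -0.7]
opening: 33.2
```

View pics/w8.png

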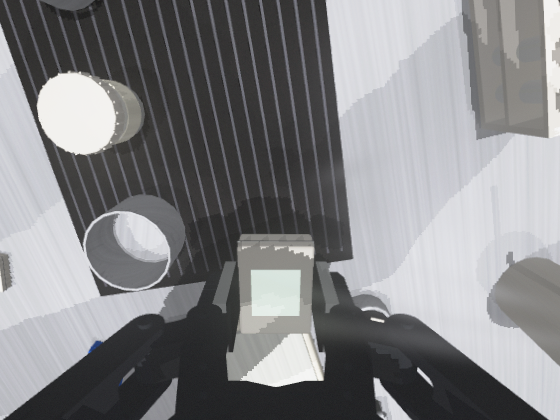

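```bash
python3 -m handwheel '[[-1,-0.09,-0.5,0,0,0,0.0235],[-1,-0.09,-0.9,0,0,0,0.0235],[-1,-0.09,-1,0,0,0,0.0235],[-1,-0.09,-1,0,0,0,0.0235],[-1,-0.09,-1,0,0,0,0.0235],[-1,-0.09,-1,0,0,0,0.0235],[-1,-0.09,-1,0,0,0,0.0235],[-1,-0.09,-1,0,0,0,0.0235],[-1,-0.09,-1,0,0,0,0.0235],[-1,-0.09,-1,0,0,0,0.0235],[-1,-0.09,-1,0,0,0,0.0235],[-1,-0.09,-1,0,0,0,0.0235],[-1,-0.08,-0.9,0,0,0,0.0235],[-1,0,-0.52,0,0,0,0],[-1,0,0,0,0,0,0],[-1,0,0,0,0,0,0]]'
python3 - <<'E'
from h import *
w=get_image("wrist");cv2.imwrite("pics/w9.png",w["image"]);np.save("w9.npy",w,allow_pickle=True)
o=get_obs();print(o["tool_pos"],R.from_quat(o["orientation"]).as_matrix()[:,1])
E
```

```text
time: 15.05
tool_pos: [540.9, -242.4, 123.4]
orientation: [0.486, 0.514, -0.486, 0.513]
ft_force: [0.1, 0.4, -0.3]
opening: 33.0
[ 541.31213188 -240.97989001  123.72678468] [ 0.99839768  0.05656374 -0.00161836]
```

View pics/w9.png

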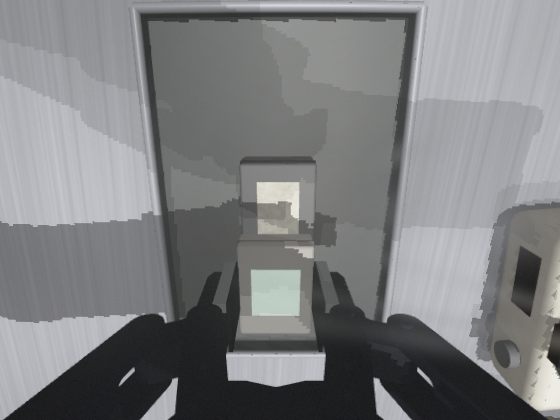

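```bash
python3 - <<'E'
from h import *
w=np.load("w9.npy",allow_pickle=True).item()
c=toworld(w,[[240.5,163.5],[315.5,163.5]],37)[:,:2];u=(c[1]-c[0])/np.linalg.norm(c[1]-c[0]);print(c,np.linalg.norm(c[0]-c[1]),"box c",c.mean(0)+40*np.array([u[1],-u[0]]),u)
r=toworld(w,[[136.5,9],[422,12]],21)[:,:2];u=(r[1]-r[0])/np.linalg.norm(r[1]-r[0]);print(r,np.linalg.norm(r[0]-r[1]),"tray c",r.mean(0)+140*np.array([u[1],-u[0]]),u)
o=get_obs();zt=o["tool_pos"][2]-5.4+16
c=toworld(w,[[237.5,242.5],[314.5,241.5],[309,334],[244,335]],zt)[:,:2];e=np.diff(np.r_[c,c[:1]],axis=0)
print("cover",c.mean(0)-o["tool_pos"][:2],np.linalg.norm(e,axis=1))
E
```

```text
[[ 514.90193708 -203.30686464]
 [ 566.79868655 -200.45118798]] 51.97525848457649 box c [ 543.04803184 -241.81860601] [0.99848949 0.054943  ]
[[ 442.6931015  -107.64179792]
 [ 629.79478772  -99.16403104]] 187.29365584040804 tray c [ 542.58098448 -243.25941925] [0.99897503 0.04526457]
cover [ 0.46212252 -1.47850289] [33.22489967 48.13408209 31.11610524 48.26900978]
```

```bash
python3 -m handwheel '[[-1,0.05,0,-0.6,0,0,0],[-1,0,0,-0.8,0,0,0],[-1,0,0,-0.6,0,0,0],[-1,0,0,-0.3,0,0,0],[-1,0,0,-0.15,0,0,0],[-1,0,0,0,0,0,0],[-1,0,0,0,0,0,0]]'
```

```text
time: 15.68
tool_pos: [544.0, -241.2, 51.9]
orientation: [0.486, 0.514, -0.485, 0.514]
ft_force: [0.6, -0.3, -0.4]
opening: 33.2
```

```bash
python3 -m handwheel '[[-1,-0.03,0,-0.2,0,0,0],[-1,0,0,-0.1,0,0,0],[-1,0,0,0,0,0,0]]';python3 -m handwheel '[[-1,0,0,-0.04,0,0,0],[-1,0,0,0,0,0,0]]'
```

```text
time: 15.93
tool_pos: [542.7, -241.9, 42.5]
orientation: [0.486, 0.514, -0.486, 0.514]
ft_force: [-0.2, -0.5, 0.3]
opening: 33.4
time: 16.1
tool_pos: [542.8, -241.9, 42.3]
orientation: [0.486, 0.514, -0.486, 0.514]
ft_force: [-2.7, 0.9, 13.1]
opening: 33.4
```

```bash
python3 -m handwheel '[[-1,0,0,0.03,0,0,0],[-0.2,0,0,0,0,0,0],[0.2,0,0,0,0,0,0],[1,0,0,0,0,0,0],[1,0,0,0,0,0,0],[1,0,0,0,0,0,0],[1,0,0,0.4,0,0,0],[1,0,0,1,0,0,0],[1,0,0,1,0,0,0],[1,0,0,1,0,0,0],[1,0,-0.6,1,0,0,0],[1,0,-0.8,0.5,0,0,0],[1,0,-0.8,0,0,0,0],[1,0,0,0,0,0,0]]'
python3 - <<'E'
from h import *
w=get_image("wrist");cv2.imwrite("pics/w10.png",w["image"]);np.save("w10.npy",w,allow_pickle=True)
crop(w["image"],165,20,395,280,2.3,"w10c.png")
E
```

```text
time: 17.27
tool_pos: [541.9, -313.8, 190.9]
orientation: [0.487, 0.511, -0.488, 0.514]
ft_force: [-1.4, -1.0, -0.3]
opening: 85.3
```

View pics/w10c.png

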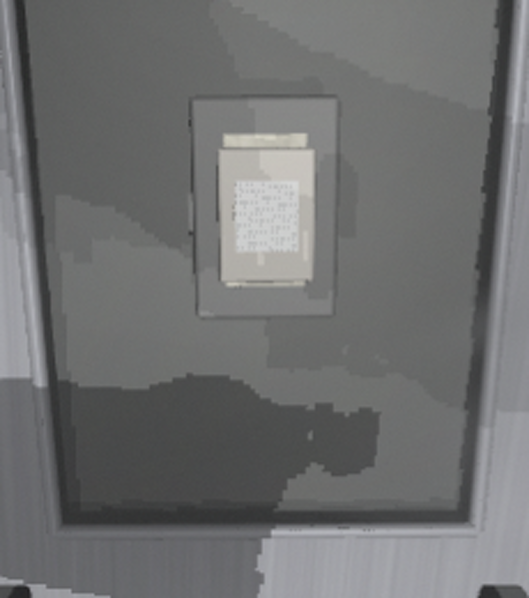

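```bash
python3 -m handwheel '[[1,0.08,0.5,0,0,0,0],[1,0.08,1,0,0,0,0],[1,0.08,1,0,0,0,0],[1,0.08,1,0,0,0,0],[1,0.08,1,0,0,0,0],[1,0.08,1,0,0,0,0],[1,0.08,1,0,0,0,0],[1,0.08,1,0,0,0,0],[1,0.08,1,0,0,0,0],[1,0.08,1,0,0,0,0],[1,0.08,1,0,0,0,0],[1,0.08,1,0,0,0,0],[1,0.08,1,0,0,0,0],[1,0.08,1,0,0,0,0],[1,0.08,1,0,0,0,0],[1,0.08,1,0,0,0,0],[1,0.08,1,0,0,0,0],[1,0.08,1,0,0,0,0],[1,0.08,0.9,0,0,0,0],[1,0.08,0.5,0,0,0,0]]';python3 -m handwheel '[[1,0,0,0,0,0,0]]'
python3 - <<'E'
from h import *
w=get_image("wrist");cv2.imwrite("pics/w11.png",w["image"]);np.save("w11.npy",w,allow_pickle=True)
E
```

```text
time: 18.98
tool_pos: [587.8, 265.4, 189.3]
orientation: [0.484, 0.516, -0.484, 0.514]
ft_force: [-0.5, -0.2, -0.4]
opening: 85.6
time: 19.07
tool_pos: [588.3, 265.4, 189.1]
orientation: [0.484, 0.517, -0.483, 0.515]
ft_force: [-0.9, 0.2, 0.8]
opening: 85.3
```

View pics/w11.png

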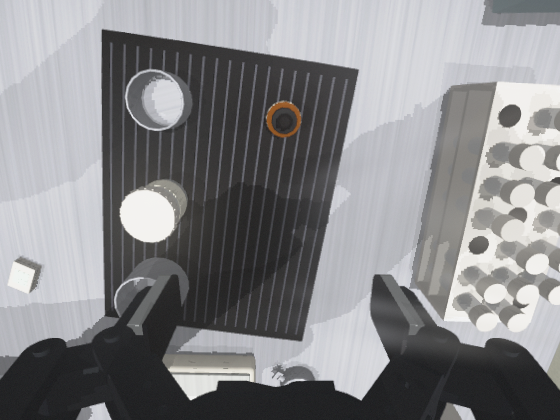

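```bash
python3 - <<'E'
from h import *
w=np.load("w11.npy",allow_pickle=True).item()
a=w["image"].astype(int); mask=((a[...,2]-a[...,0]>60)&(a[...,2]>90)).astype(np.uint8)
mask[:, :240]=0
ys,xs=np.nonzero(mask);print(len(xs),xs.min(),xs.max(),ys.min(),ys.max())
(c,r)=cv2.minEnclosingCircle(np.c_[xs,ys].astype(np.float32)) ;print(c,r)
print("bottle",toworld(w,c,39), toworld(w,[[xs.min(),c[1]],[xs.max(),c[1]]],39))
for n,b,z in(("spot",(126,185.5,69,130),39),("jar",(121,175,187,242),61)):
  print(n,toworld(w,((b[0]+b[1])/2,(b[2]+b[3])/2),z),toworld(w,[[b[0],(b[2]+b[3])/2],[b[1],(b[2]+b[3])/2]],z)[:,0])
o=get_obs();print(o["tool_pos"])
E
```

```text
408 267 300 102 136
(283.2679443359375, 119.12447357177734) 17.52652931213379
bottle [[591.25961522 332.85072981  39.        ]] [[577.4446443  331.96928867  39.        ]
 [605.47062145 333.76867656  39.        ]]
spot [[483.25247934 342.27195363  39.        ]] [458.05150024 508.31516528]
jar [[479.78344364 247.32407374  61.        ]] [456.23772792 503.19487806]
[588.94538386 262.21666384 188.92209087]
```

```bash
python3 -m handwheel '[[1,0.02,0.6,0,0,0,0],[1,0.02,0.8,0,0,0,0],[1,0.02,0.7,-0.5,0,0,0],[1,0.02,0.26,-1,0,0,0],[1,0,0,-1,0,0,0],[1,0,0,-0.5,0,0,0],[1,0,0,0,0,0,0],[1,0,0,0,0,0,0],[1,0,0,0,0,0,0]]'
python3 - <<'E'
from h import *
w=get_image("wrist");cv2.imwrite("pics/w12.png",w["image"])
print(get_obs()["tool_pos"])
E
```

```text
time: 19.87
tool_pos: [593.7, 329.7, 100.5]
orientation: [0.486, 0.514, -0.485, 0.514]
ft_force: [0.2, 0.4, 1.1]
opening: 85.3
[593.83442069 329.99064012 100.81991697]
```

View pics/w12.png

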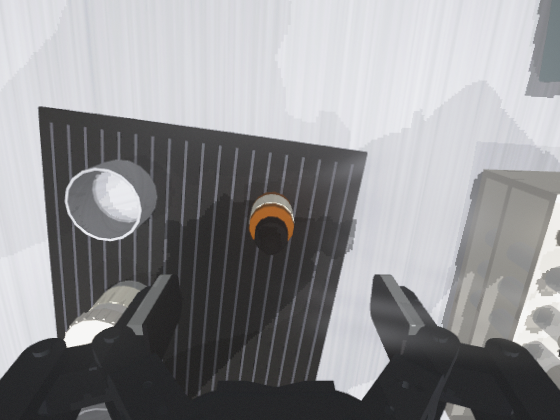

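```bash
python3 - <<'E'
from h import *
w=get_image("wrist");a=w["image"].astype(int); mask=((a[...,2]-a[...,0]>60)&(a[...,2]>90)).astype(np.uint8);mask[:, :240]=0
ys,xs=np.nonzero(mask);print(xs.min(),xs.max(),ys.min(),ys.max())
print(toworld(w,[[xs.min(),222],[xs.max(),222]],39).mean(0))
E
python3 -m handwheel '[[1,-0.08,0.1,-0.5,0,0,0],[1,0,0,-0.8,0,0,0],[1,0,0,-0.8,0,0,0],[1,0,0,-0.6,0,0,0],[1,0,0,-0.3,0,0,0],[1,0,0,0,0,0,0],[1,0,0,0,0,0,0]]'
```

```text
249 293 205 239
[591.29847955 336.17050573  39.        ]
time: 20.55
tool_pos: [591.0, 333.4, 9.9]
orientation: [0.486, 0.514, -0.485, 0.514]
ft_force: [-0.5, -0.1, 0.3]
opening: 85.6
```

```bash
python3 -m handwheel '[[-1,0,0,0,0,0,0],[-1,0,0,0,0,0,0],[-1,0,0,0,0,0,0],[-1,0,0,0,0,0,0],[-1,0,0,0,0,0,0],[-1,0,0,0,0,0,0],[-1,0,0,0,0,0,0],[-1,0,0,0,0,0,0],[-1,0,0,0,0,0,0],[-1,0,0,0,0,0,0]]' 30; python3 -m handwheel '[[-1,0,0,0.3,0,0,0],[-1,0,0,0.5,0,0,0],[-1,0,0,0.8,0,0,0],[-1,0,0,0.8,0,0,0],[-1,0,0,0.8,0,0,0],[-1,0,0,0.2,0,0,0],[-1,0,0,0,0,0,0]]'
python3 - <<'E'
from h import *
w=get_image("wrist");cv2.imwrite("pics/w13.png",w["image"])
w=get_image("scene");cv2.imwrite("pics/s13.png",w["image"][130:350,200:480])
E
```

```text
time: 21.38
tool_pos: [590.8, 333.2, 9.7]
orientation: [0.486, 0.514, -0.485, 0.514]
ft_force: [-1.7, -1.3, 5.9]
opening: 29.3
time: 21.97
tool_pos: [591.5, 333.9, 113.5]
orientation: [0.487, 0.514, -0.484, 0.514]
ft_force: [-0.0, 0.1, -0.9]
opening: 29.4
```

View pics/w13.png

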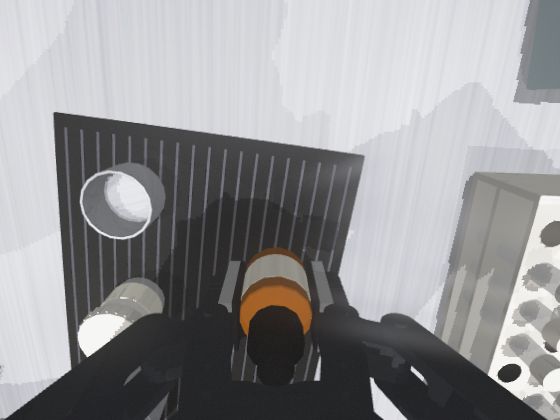

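View pics/s13.png

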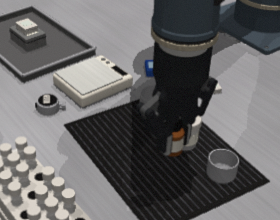

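```bash
python3 -m handwheel '[[-1,-0.1,-0.4,0,0,0,0],[-1,-0.1,-0.8,0,0,0,0],[-1,-0.1,-1,0,0,0,0],[-1,-0.1,-1,0,0,0,0],[-1,-0.1,-1,0,0,0,0],[-1,-0.1,-1,0,0,0,0],[-1,-0.1,-1,0,0,0,0],[-1,-0.1,-1,0,0,0,0],[-1,-0.1,-1,0,0,0,0],[-1,-0.1,-1,0,0,0,0],[-1,-0.1,-1,0,0,0,0],[-1,-0.1,-1,0,0,0,0],[-1,-0.1,-1,0,0,0,0],[-1,-0.1,-1,0,0,0,0],[-1,-0.1,-1,0,0,0,0],[-1,-0.1,-1,0,0,0,0],[-1,-0.1,-0.9,0,0,0,0],[-1,0,-0.4,0,0,0,0],[-1,0,0,0,0,0,0],[-1,0,0,0,0,0,0]]'; python3 - <<'E'
from h import *
w=get_image("wrist");cv2.imwrite("pics/w14.png",w["image"])
print(get_obs()["tool_pos"])
E
```

```text
time: 23.73
tool_pos: [538.6, -162.1, 110.1]
orientation: [0.486, 0.514, -0.486, 0.513]
ft_force: [0.2, -0.6, -0.7]
opening: 29.1
[ 539.03418498 -160.82450384  110.4398417 ]
```

View pics/w14.png

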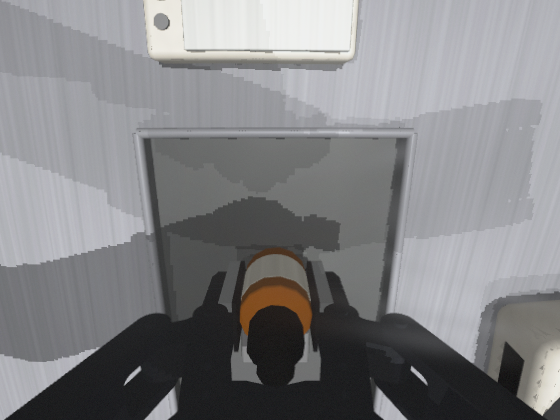

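```bash
python3 -m handwheel '[[-1,0,-0.03,-0.5,0,0,0],[-1,0,0,-0.8,0,0,0],[-1,0,0,-0.8,0,0,0],[-1,0,0,-0.6,0,0,0],[-1,0,0,-0.3,0,0,0],[-1,0,0,-0.1,0,0,0],[-1,0,0,0,0,0,0],[-1,0,0,0,0,0,0]]'
```

```text
time: 24.45
tool_pos: [540.2, -162.2, 18.8]
orientation: [0.486, 0.514, -0.485, 0.514]
ft_force: [1.6, -0.4, -0.3]
opening: 28.8
```

```bash
python3 -m handwheel '[[-1,0,0,-0.15,0,0,0],[-1,0,0,-0.1,0,0,0],[-1,0,0,0,0,0,0]]';python3 -m handwheel '[[-1,0,0,-0.05,0,0,0],[-1,0,0,0,0,0,0]]'
```

```text
time: 24.7
tool_pos: [539.5, -162.9, 10.5]
orientation: [0.486, 0.514, -0.486, 0.514]
ft_force: [0.4, 0.8, 0.2]
opening: 29.2
time: 24.87
tool_pos: [539.7, -163.0, 9.7]
orientation: [0.486, 0.514, -0.486, 0.514]
ft_force: [-3.0, 0.1, 5.9]
opening: 29.4
```

```bash
python3 -m handwheel '[[-1,0,0,0.03,0,0,0],[-0.25,0,0,0,0,0,0],[-0.1,0,0,0,0,0,0],[0.3,0,0,0,0,0,0],[0.6,0,0,0,0,0,0],[0.6,0,0,0,0,0,0],[0.6,0,0,0.3,0,0,0],[0.6,0,0,0.8,0,0,0],[0.6,0,0,1,0,0,0],[0.6,0,0,1,0,0,0],[0.6,0,0,1,0,0,0],[1,0,-0.7,1,0,0,0],[1,0,-0.8,0.8,0,0,0],[1,0,-1,0,0,0,0],[1,0,-0.5,0,0,0,0],[1,0,0,0,0,0,0]]'
python3 - <<'E'
from h import *
w=get_image("wrist");cv2.imwrite("pics/w15.png",w["image"]);np.save("w15.npy",w,allow_pickle=True)
E
```

```text
time: 26.2
tool_pos: [538.3, -257.4, 186.9]
orientation: [0.486, 0.512, -0.488, 0.513]
ft_force: [0.2, 0.2, -0.7]
opening: 85.1
```

View pics/w15.png

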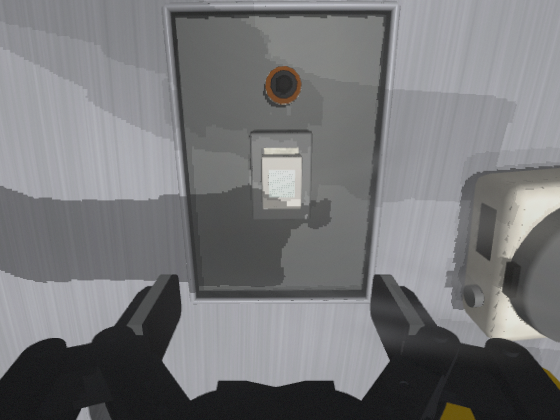

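```bash
cat > chk.py <<'E'
from h import *
w=np.load("w15.npy",allow_pickle=True).item()
a=w["image"].astype(int); mask=((a[...,2]-a[...,0]>60)&(a[...,2]>90)).astype(np.uint8);mask[150:]=0
ys,xs=np.nonzero(mask);c,r=cv2.minEnclosingCircle(np.c_[xs,ys].astype(np.float32));b=toworld(w,c,39)[0,:2];print("bottle",b,c,r)
q=lambda p,z:toworld(w,p,z)[:,:2]
s=q([[251,132.5],[312,132],[310,218],[255,218.5]],37);print("slide",s.mean(0))
t=q([[167,9],[395,8],[369.5,299],[195.5,299]],21);e=np.diff(np.r_[t,t[:1]],axis=0);print("tray",t.mean(0),np.linalg.norm(e,axis=1),np.degrees(np.arctan2(e[:,1],e[:,0])))
cv=q([[263,156],[301,156],[300,208],[265,207.5]],53);print("cover",cv.mean(0))
print(b-s.mean(0))
E
python3 chk.py
python3 - <<'E'
from h import *
a=cv2.imread("pics/w15.png");crop(a,235,50,330,230,3.3,"w15c.png")
E
```

```text
bottle [ 540.12916094 -162.93361426] (282.82257080078125, 84.30644989013672) 18.43559455871582
slide [ 543.9546766  -240.78888233]
tray [ 544.14118103 -240.4401476 ] [187.2883296  275.70255822 187.08705452 274.8027099 ] [   3.17607317  -86.45863414 -177.09993545   93.58498104]
cover [ 543.92422272 -241.98034391]
[-3.82551566 77.85526807]
```

View pics/w15c.png

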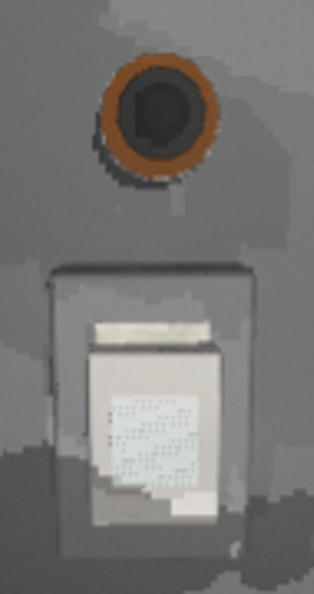

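```bash
python3 -m handwheel '[[1,-0.1,0.5,0,0,0,0],[1,-0.1,1,0,0,0,0],[1,-0.1,1,0,0,0,0],[1,-0.1,1,0,0,0,0],[1,-0.1,1,0,0,0,0],[1,-0.1,1,0,0,0,0],[1,-0.1,1,0,0,0,0],[1,-0.1,1,0,0,0,0],[1,-0.1,1,0,0,0,0],[1,-0.1,1,0,0,0,0],[1,-0.1,1,0,0,0,0],[1,-0.1,1,0,0,0,0],[1,-0.1,1,0,0,0,0],[1,-0.1,1,0,0,0,0],[1,-0.1,1,0,0,0,0],[1,-0.1,1,0,0,0,0],[1,-0.1,1,0,0,0,0],[1,-0.1,0.7,0,0,0,0],[1,-0.05,0,0,0,0,0],[1,0,0,0,0,0,0]]'
python3 - <<'E'
from h import *
w=get_image("wrist");cv2.imwrite("pics/w16.png",w["image"]);np.save("w16.npy",w,allow_pickle=True)
crop(w["image"],180,40,380,280,2.5,"w16c.png");print(get_obs()["tool_pos"])
E
```

```text
time: 27.92
tool_pos: [481.1, 265.9, 186.6]
orientation: [0.484, 0.516, -0.484, 0.515]
ft_force: [-0.1, -0.6, 0.2]
opening: 85.4
[481.98481541 264.1839933  186.49743985]
```

View pics/w16c.png

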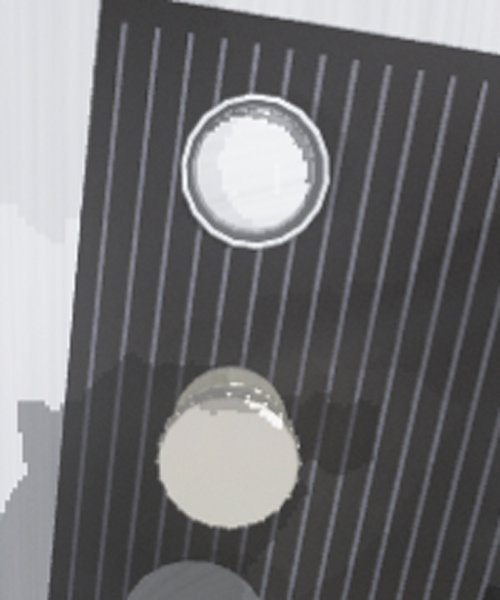

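```bash
python3 - <<'E'
from h import *
w=np.load("w16.npy",allow_pickle=True).item()
m=lambda p:(np.array(p)+.5)/2.5-.5+[180,40]
for n,b,z in(("spot",(182,329,95,248),39),("jar",(158,300,392,528),61)):
  x,y=(b[0]+b[1])/2,(b[2]+b[3])/2
  print(n,toworld(w,m([[x,y],[b[0],y],[b[1],y],[x,b[2]],[x,b[3]]]),z)[:,:2].round(1).tolist())
E
```

```text
spot [[482.1, 341.9], [457.6, 340.4], [506.6, 343.5], [480.5, 365.8], [483.8, 316.7]]
jar [[479.1, 246.9], [454.7, 245.4], [503.5, 248.5], [477.7, 271.2], [480.6, 221.3]]
```

```bash
python3 -m handwheel '[[1,0,0.6,0,0,0,0],[1,0,0.8,-0.3,0,0,0],[1,0,0.7,-0.8,0,0,0],[1,0,0.5,-1,0,0,0],[1,0,0,-1,0,0,0],[1,0,0,-0.9,0,0,0],[1,0,0,-0.6,0,0,0],[1,0,0,0,0,0,0],[1,0,0,0,0,0,0]]'
```

```text
time: 28.72
tool_pos: [483.5, 340.0, 48.4]
orientation: [0.485, 0.514, -0.487, 0.514]
ft_force: [1.2, -1.1, -0.0]
opening: 85.1
```

```bash
python3 -m handwheel '[[1,-0.04,0.06,-0.5,0,0,0],[1,0,0,-0.4,0,0,0],[1,0,0,-0.35,0,0,0],[1,0,0,0,0,0,0],[-1,0,0,0,0,0,0],[-1,0,0,0,0,0,0],[-1,0,0,0,0,0,0],[-1,0,0,0,0,0,0],[-1,0,0,0,0,0,0],[-1,0,0,0,0,0,0],[-1,0,0,0,0,0,0],[-1,0,0,0,0,0,0]]' 30; python3 -m handwheel '[[-1,0,0,0.3,0,0,0],[-1,0,0,0.5,0,0,0],[-1,0,0,0.8,0,0,0],[-1,0,0,0.8,0,0,0],[-1,0,0,0.8,0,0,0],[-1,0,0,0.2,0,0,0],[-1,0,0,0,0,0,0]]'
python3 - <<'E'
from h import *
w=get_image("wrist");cv2.imwrite("pics/w17.png",w["image"])
E
```

```text
time: 29.72
tool_pos: [483.2, 343.3, 12.4]
orientation: [0.486, 0.514, -0.485, 0.514]
ft_force: [-0.5, -1.5, 5.2]
opening: 50.0
time: 30.3
tool_pos: [483.8, 343.8, 115.9]
orientation: [0.487, 0.514, -0.484, 0.514]
ft_force: [0.5, 0.8, -1.0]
opening: 49.5
```

View pics/w17.png

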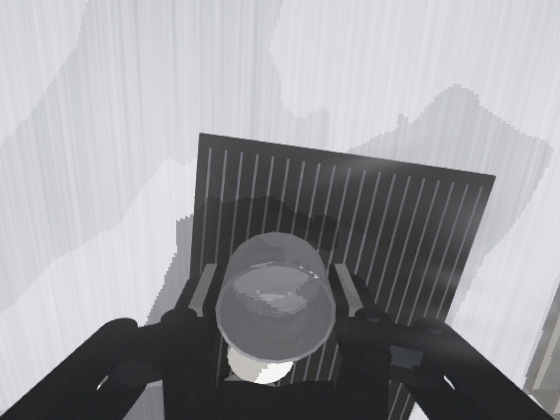

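```bash
python3 -m handwheel '[[-1,0.1,-0.4,0.3,0,0,0],[-1,0.1,-0.8,0.3,0,0,0],[-1,0.1,-1,0,0,0,0],[-1,0.1,-1,0,0,0,0],[-1,0.1,-1,0,0,0,0],[-1,0.1,-1,0,0,0,0],[-1,0.1,-1,0,0,0,0],[-1,0.1,-1,0,0,0,0],[-1,0.1,-1,0,0,0,0],[-1,0.1,-1,0,0,0,0],[-1,0.1,-1,0,0,0,0],[-1,0.1,-1,0,0,0,0],[-1,0.1,-1,0,0,0,0],[-1,0.1,-1,0,0,0,0],[-1,0.1,-1,0,0,0,0],[-1,0.1,-1,0,0,0,0],[-1,0.1,-1,0,0,0,0],[-1,0.1,-1,0,0,0,0],[-1,0.1,-1,0,0,0,0],[-1,0.1,-1,0,0,0,0]]'; python3 -m handwheel '[[-1,0.1,-1,0,0,0,0],[-1,0.05,-1,0,0,0,0],[-1,0,-1,0,0,0,0],[-1,0,-0.5,0,0,0,0],[-1,0,0,0,0,0,0],[-1,0,0,0,0,0,0]]'; python3 - <<'E'
from h import *
w=get_image("wrist");cv2.imwrite("pics/w18.png",w["image"]);np.save("w18.npy",w,allow_pickle=True)
print(get_obs()["tool_pos"])
E
```

```text
time: 32.02
tool_pos: [541.9, -234.5, 129.9]
orientation: [0.485, 0.515, -0.486, 0.513]
ft_force: [-0.1, 0.5, -1.2]
opening: 49.7
time: 32.52
tool_pos: [546.5, -338.0, 129.9]
orientation: [0.486, 0.514, -0.486, 0.513]
ft_force: [-0.2, 0.2, -0.3]
opening: 49.4
[ 547.04978286 -336.65017091  130.36797819]
```

View pics/w18.png

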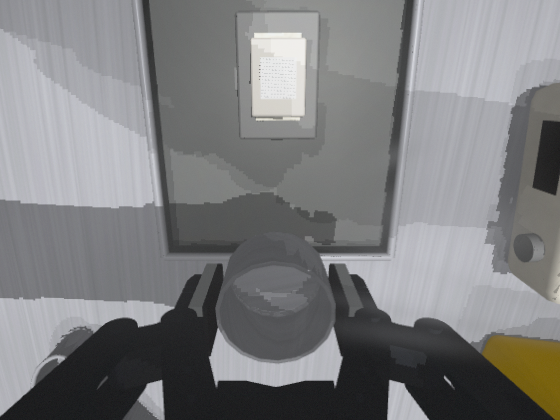

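```bash
python3 -m handwheel '[[-1,0.03,0.2,-0.5,0,0,0],[-1,0,0,-0.8,0,0,0],[-1,0,0,-0.9,0,0,0],[-1,0,0,-0.8,0,0,0],[-1,0,0,-0.4,0,0,0],[-1,0,0,-0.2,0,0,0],[-1,0,0,0,0,0,0],[-1,0,0,0,0,0,0]]'
```

```text
time: 33.23
tool_pos: [549.0, -331.5, 24.3]
orientation: [0.486, 0.514, -0.485, 0.514]
ft_force: [0.1, -0.4, 0.1]
opening: 49.5
```

```bash
python3 -m handwheel '[[-1,0,0,-0.2,0,0,0],[-1,0,0,-0.12,0,0,0],[-1,0,0,0,0,0,0]]';python3 -m handwheel '[[-1,0,0,-0.05,0,0,0],[-1,0,0,0,0,0,0]]'
```

```text
time: 33.48
tool_pos: [548.1, -332.2, 13.7]
orientation: [0.486, 0.514, -0.486, 0.514]
ft_force: [-1.0, -0.4, -0.4]
opening: 49.7
time: 33.65
tool_pos: [548.3, -332.2, 12.5]
orientation: [0.486, 0.514, -0.486, 0.514]
ft_force: [-0.7, -0.6, -0.3]
opening: 49.8
```

```bash
python3 -m handwheel '[[-1,0,0,-0.03,0,0,0],[-1,0,0,0,0,0,0]]'
```

```text
time: 33.82
tool_pos: [548.4, -332.2, 12.4]
orientation: [0.486, 0.514, -0.486, 0.514]
ft_force: [-2.6, 0.4, 8.7]
opening: 49.8
```

```bash
python3 -m handwheel '[[-1,0,0,0.02,0,0,0],[0.3,0,0,0,0,0,0],[0.5,0,0,0,0,0,0],[0.8,0,0,0,0,0,0],[1,0,0,0,0,0,0],[1,0,0,0,0,0,0],[1,0,0,0.3,0,0,0],[1,0,0,0.8,0,0,0],[1,0,0,1,0,0,0],[1,0,0,1,0,0,0],[1,0,0,1,0,0,0],[1,0,0,1,0,0,0],[1,0,0,1,0,0,0],[1,0,0,0.6,0,0,0],[1,0,0,0,0,0,0],[1,0,0,0,0,0,0]]'
python3 - <<'E'
from h import *
w=get_image("wrist");cv2.imwrite("pics/w19.png",w["image"]);np.save("w19.npy",w,allow_pickle=True)
E
```

```text
time: 35.15
tool_pos: [548.7, -332.0, 214.6]
orientation: [0.486, 0.513, -0.485, 0.515]
ft_force: [0.2, 0.2, -1.5]
opening: 85.5
```

View pics/w19.png

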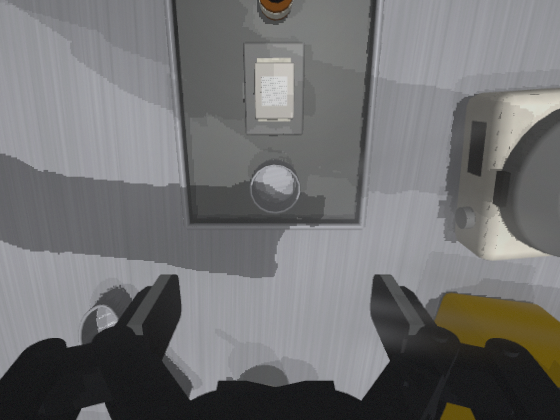

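```bash
python3 - <<'E'
from h import *
w=np.load("w19.npy",allow_pickle=True).item()
p=toworld(w,[[275,188.5]],39)[0,:2];s=toworld(w,[[245.5,43],[302.5,43],[301,134],[249,134]],37)[:,:2].mean(0);print(p,s,p-s,np.linalg.norm(p-s))
E
python3 -m handwheel '[[1,-0.13,0.5,0,0,0,0],[1,-0.13,1,0,0,0,0],[1,-0.13,1,0,0,0,0],[1,-0.13,1,0,0,0,0],[1,-0.13,1,0,0,0,0],[1,-0.13,1,0,0,0,0],[1,-0.13,1,0,0,0,0],[1,-0.13,1,0,0,0,0],[1,-0.13,1,0,0,0,0],[1,-0.13,1,0,0,0,0],[1,-0.13,1,0,0,0,0],[1,-0.13,1,0,0,0,0],[1,-0.13,1,0,0,0,0],[1,-0.13,1,0,0,0,0],[1,-0.13,1,0,0,0,0],[1,-0.13,1,0,0,0,0],[1,-0.13,0.9,0,0,0,0],[1,-0.1,0.5,0,0,0,0],[1,0,0,0,0,0,0],[1,0,0,0,0,0,0]]'
python3 - <<'E'
from h import *
w=get_image("wrist");cv2.imwrite("pics/w20.png",w["image"]);np.save("w20.npy",w,allow_pickle=True)
crop(w["image"],180,40,380,280,2.5,"w20c.png");print(get_obs()["tool_pos"])
E
```

```text
[ 549.32741476 -333.02301208] [ 543.73291726 -241.64493753] [  5.5944975  -91.37807455] 91.549172090767
time: 36.87
tool_pos: [478.1, 175.3, 212.0]
orientation: [0.484, 0.515, -0.486, 0.514]
ft_force: [0.4, -0.4, -0.4]
opening: 85.1
[478.51349424 174.17103837 212.06960952]
```

View pics/w20c.png

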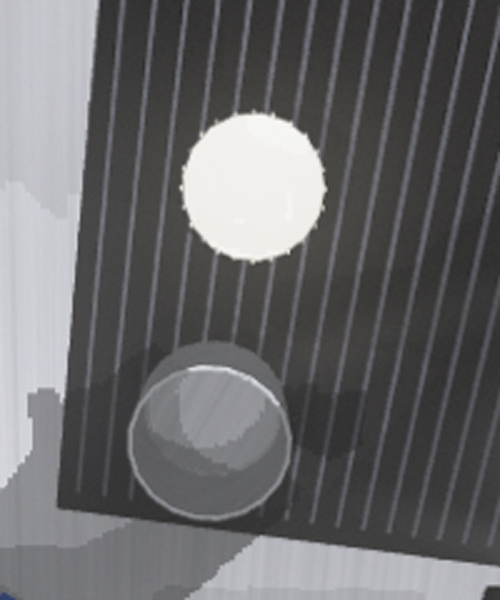

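```bash
python3 - <<'E'
from h import *
w=np.load("w20.npy",allow_pickle=True).item()
m=lambda p:(np.array(p)+.5)/2.5-.5+[180,40]
for n,b,z in(("jar",(183,326,112,262),61),("lpot",(128,292,365,521),51)):
  x,y=(b[0]+b[1])/2,(b[2]+b[3])/2
  print(n,toworld(w,m([[x,y],[b[0],y],[b[1],y],[x,b[2]],[x,b[3]]]),z)[:,:2].round(1).tolist())
E
```

```text
jar [[479.4, 245.9], [455.2, 244.5], [503.7, 247.4], [477.9, 269.9], [481.1, 220.7]]
lpot [[468.6, 149.4], [437.0, 147.5], [500.3, 151.3], [467.1, 180.3], [470.2, 116.4]]
```

```bash
python3 -m handwheel '[[1,0.03,0.6,0,0,0,0],[1,0,0.8,-0.3,0,0,0],[1,0,0.7,-0.8,0,0,0],[1,0,0.3,-1,0,0,0],[1,0,0,-1,0,0,0],[1,0,0,-0.9,0,0,0],[1,0,0,-0.4,0,0,0],[1,0,0,0,0,0,0],[1,0,0,0,0,0,0]]'
```

```text
time: 37.67
tool_pos: [480.1, 246.1, 81.1]
orientation: [0.486, 0.514, -0.486, 0.514]
ft_force: [-0.1, -1.1, 0.8]
opening: 85.9
```

```bash
python3 -m handwheel '[[1,0,0,-0.6,0,0,0],[1,0,0,-0.6,0,0,0],[1,0,0,-0.35,0,0,0],[1,0,0,0,0,0,0],[-1,0,0,0,0,0,0],[-1,0,0,0,0,0,0],[-1,0,0,0,0,0,0],[-1,0,0,0,0,0,0],[-1,0,0,0,0,0,0],[-1,0,0,0,0,0,0],[-1,0,0,0,0,0,0],[-1,0,0,0,0,0,0]]' 30; python3 -m handwheel '[[-1,0,0,0.3,0,0,0],[-1,0,0,0.5,0,0,0],[-1,0,0,0.8,0,0,0],[-1,0,0,0.8,0,0,0],[-1,0,0,0.8,0,0,0],[-1,0,0,0.2,0,0,0],[-1,0,0,0,0,0,0]]'
python3 - <<'E'
from h import *
w=get_image("wrist");cv2.imwrite("pics/w21.png",w["image"])
w=get_image("scene");cv2.imwrite("pics/s21.png",cv2.resize(w["image"][130:350,200:480],None,fx=2,fy=2))
E
```

```text
time: 38.67
tool_pos: [480.5, 247.5, 35.8]
orientation: [0.486, 0.514, -0.485, 0.514]
ft_force: [-1.2, -0.3, 5.6]
opening: 48.1
time: 39.25
tool_pos: [480.8, 247.6, 139.0]
orientation: [0.487, 0.513, -0.484, 0.514]
ft_force: [0.5, 0.9, -0.8]
opening: 47.9
```

View pics/w21.png

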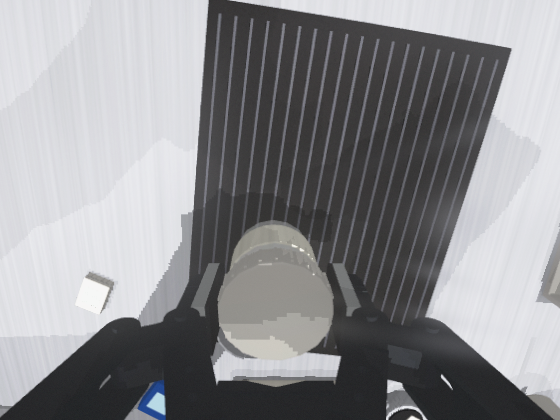

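View pics/s21.png

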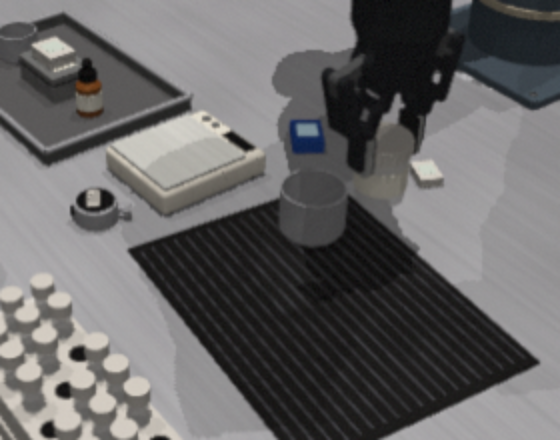

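```bash
python3 -m handwheel '[[-1,0.15,-0.4,0,0,0,0],[-1,0.15,-0.8,0,0,0,0],[-1,0.15,-1,0,0,0,0],[-1,0.15,-1,0,0,0,0],[-1,0.15,-1,0,0,0,0],[-1,0.15,-1,0,0,0,0],[-1,0.15,-1,0,0,0,0],[-1,0.15,-1,0,0,0,0],[-1,0.15,-0.7,0,0,0,0],[-1,0.1,-0.3,0,0,0,0],[-1,0,0,0,0,0,0],[-1,0,0,0,0,0,0]]'
python3 - <<'E'
from h import *
w=get_image("wrist");cv2.imwrite("pics/w22.png",w["image"])
print(get_obs()["tool_pos"])
E
```

```text
time: 40.35
tool_pos: [523.0, 1.2, 135.8]
orientation: [0.486, 0.514, -0.486, 0.513]
ft_force: [-0.7, 0.5, -0.7]
opening: 48.0
[522.93370808   2.25526971 136.11740234]
```

View pics/w22.png

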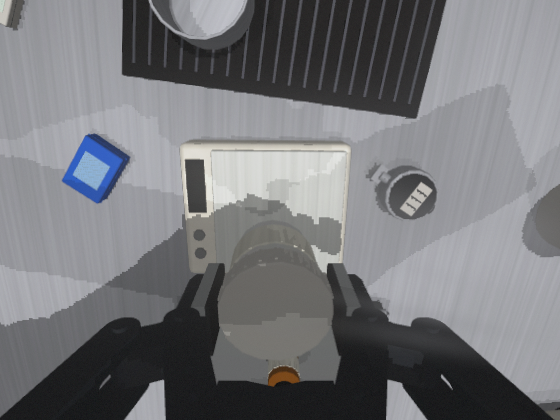

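```bash
python3 -m handwheel '[[-1,0.08,-0.08,-0.4,0,0,0],[-1,0,0,-0.6,0,0,0],[-1,0,0,-0.6,0,0,0],[-1,0,0,-0.4,0,0,0],[-1,0,0,-0.1,0,0,0],[-1,0,0,0,0,0,0],[-1,0,0,0,0,0,0]]'
```

```text
time: 40.98
tool_pos: [525.8, -0.4, 73.6]
orientation: [0.485, 0.514, -0.485, 0.514]
ft_force: [0.5, 0.2, -1.2]
opening: 47.8
```

```bash
python3 -m handwheel '[[-1,0,0,-0.1,0,0,0],[-1,0,0,0,0,0,0]]'
```

```text
time: 41.15
tool_pos: [526.0, -1.2, 70.8]
orientation: [0.486, 0.514, -0.485, 0.514]
ft_force: [0.7, 0.6, 0.2]
opening: 47.8
```

```bash
python3 -m handwheel '[[-1,0,0,-0.1,0,0,0],[-1,0,0,-0.03,0,0,0],[-1,0,0,0,0,0,0]]'; python3 -m handwheel '[[-1,0,0,-0.03,0,0,0],[-1,0,0,0,0,0,0]]'
```

```text
time: 41.4
tool_pos: [526.0, -1.4, 66.9]
orientation: [0.486, 0.514, -0.486, 0.514]
ft_force: [0.2, 0.9, 0.9]
opening: 47.7
time: 41.57
tool_pos: [526.0, -1.4, 66.7]
orientation: [0.486, 0.514, -0.486, 0.514]
ft_force: [-4.2, -0.4, 13.0]
opening: 47.9
```

Contact at the expected height. Next I release, rise and back off for a check.

```bash
python3 -m handwheel '[[-1,0,0,0.03,0,0,0],[0.3,0,0,0,0,0,0],[0.5,0,0,0,0,0,0],[0.8,0,0,0,0,0,0],[1,0,0,0,0,0,0],[1,0,0,0,0,0,0],[1,0,0,0.3,0,0,0],[1,0,0,0.8,0,0,0],[1,0,0,1,0,0,0],[1,0,0,1,0,0,0],[1,0,0,1,0,0,0],[1,0,-0.8,0,0,0,0],[1,0,-1,0,0,0,0],[1,0,-0.5,0,0,0,0],[1,0,0,0,0,0,0],[1,0,0,0,0,0,0]]'
python3 - <<'E'
from h import *
w=get_image("wrist");cv2.imwrite("pics/w23.png",w["image"]);np.save("w23.npy",w,allow_pickle=True)
E
```

```text
time: 42.9
tool_pos: [525.6, -71.1, 190.0]
orientation: [0.486, 0.513, -0.486, 0.513]
ft_force: [0.3, -0.1, -0.5]
opening: 85.5
```

View pics/w23.png

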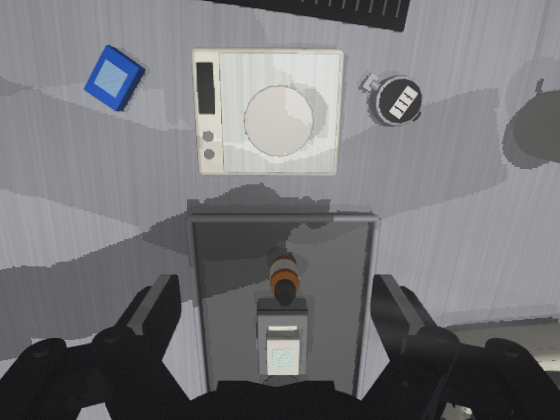

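```bash
python3 - <<'E'
from h import *
w=np.load("w23.npy",allow_pickle=True).item()
j=toworld(w,[[279,120.5],[244,120.5],[314,120.5]],92);p=toworld(w,[[219,53],[339,52],[336,172],[225,173]],34);print(j,p.mean(0),p)
E
python3 -m handwheel '[[1,-0.1,0.6,0.4,0,0,0],[1,-0.1,1,0.4,0,0,0],[1,-0.1,1,0.4,0,0,0],[1,-0.1,1,0,0,0,0],[1,-0.1,1,0,0,0,0],[1,-0.1,1,0,0,0,0],[1,-0.1,1,0,0,0,0],[1,-0.1,1,0,0,0,0],[1,-0.1,1,0,0,0,0],[1,-0.1,1,0,0,0,0],[1,-0.1,1,0,0,0,0],[1,-0.1,1,0,0,0,0],[1,-0.1,1,0,0,0,0],[1,0,0.7,0,0,0,0],[1,0,0,0,0,0,0],[1,0,0,0,0,0,0]]'
python3 - <<'E'
from h import *
for n in("scene","top"):
  w=get_image(n);cv2.imwrite(f"pics/{n}9.png",w["image"]);np.save(n+"9.npy",w,allow_pickle=True)
a=cv2.imread("pics/top9.png");crop(a,255,165,445,275,4.2,"t9c.png")
E
```

```text
[[524.93959569  -2.50500306  92.        ]
 [500.46766265  -3.83016775  92.        ]
 [549.41800432  -1.13903109  92.        ]] [526.21432888  -1.43743503  34.        ] [[473.42948279  45.48197909  34.        ]
 [571.81680394  51.67595289  34.        ]
 [580.26081332 -48.22613061  34.        ]
 [479.35021548 -54.68154148  34.        ]]
time: 44.28
tool_pos: [484.6, 331.7, 226.1]
orientation: [0.484, 0.516, -0.484, 0.515]
ft_force: [0.1, -0.5, -0.1]
opening: 85.5
```

View pics/scene9.png

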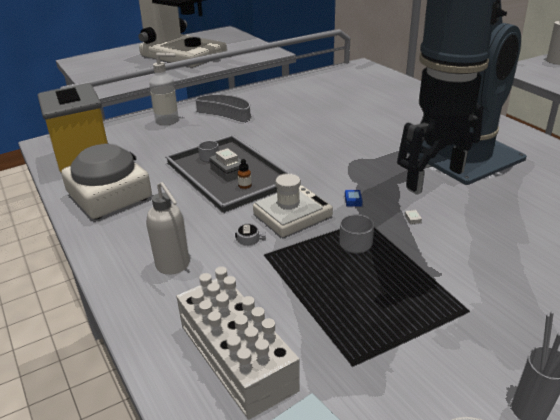

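View pics/t9c.png

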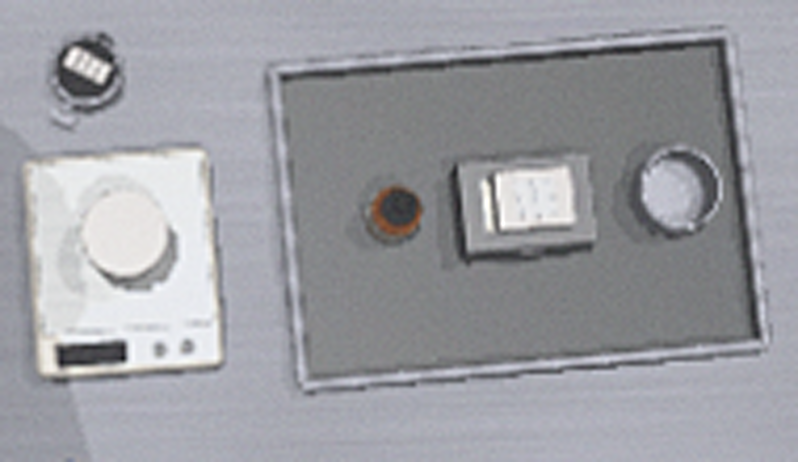

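```bash
python3 - <<'E'
from h import *
d=np.load("top9.npy",allow_pickle=True).item()
m=lambda p:(np.array(p)+.5)/4.2-.5+[255,165]
s=toworld(d,m([[460,163],[591,153],[596,247],[467,258]]),37)[:,:2];c=toworld(d,m([[494,172],[574,167],[578,226],[500,232]]),53)[:,:2]
print(s.mean(0),c.mean(0),c.mean(0)-s.mean(0))
for q in(s,c):
  e=np.diff(np.r_[q,q[:1]],axis=0);print(np.linalg.norm(e,axis=1),np.degrees(np.arctan2(e[:,1],e[:,0])))
t=toworld(d,m([[272,70],[733,33],[763,345],[303,387]]),21)[:,:2].mean(0);print("tray",t)
print("pot",toworld(d,m([680,190]),39),"jar",toworld(d,m([127,234]),92))
E
```

```text
[ 538.7296629  -241.96332748] [ 539.9499844  -243.66735288] [ 1.22032149 -1.7040254 ]
[78.80412772 55.98560365 77.19065141 56.32043543] [-87.13373191 179.76217349  93.16253798   1.42445271]
[47.45255375 34.70456395 46.15515437 35.24752164] [ -87.9445756  -179.34135429   92.73861362    2.79460917]
tray [ 539.75546417 -240.4059818 ]
pot [[ 544.95624636 -333.04060268   39.        ]] jar [[521.27530789  -4.80224822  92.        ]]
```

```bash
python3 -c "
from station import *
print(finish_job())"
```

```text
the job is handed in; nothing more can be done
None
```

The bench is set up as asked and the job is handed in, after about 44 s of the 131 s allowed. `finish_job()` gives no verdict, so the results below are from my own camera checks.

| Item | Last check | Limit |
|---|---|---|
| Slide box | about 2 mm from the tray's middle, within about 2° of its long side | 15 mm, 10° |
| Cover-glass box | flat on the slide box, about 2 mm off centre, within about 1–2° | 10 mm, 15° |
| Dropper bottle | left of the slide box, 78 mm centre to centre (about 23 mm clear) | 65–95 mm |
| Small pot | right of the slide box, about 91.5 mm centre to centre (about 26 mm clear) | 75–105 mm |
| Specimen jar | about 2–4 mm from the warming plate's centre | 15 mm |

- **Upright:** everything stands upright, and the bottle and jar stayed upright throughout.
- **In line:** the bottle and small pot are both in line with the slide box, within about 1 mm.
- **Left in place:** the large pot, tally counter and wash bottle look unmoved in the last scene picture. I did not measure them again at the end.
- **Forces:** every placing contact I read was under 30 N.
- **Disagreement:** the top camera put things about 3–5 mm nearer the robot in x than the wrist camera did. The shift is nearly the same for every item, so their positions relative to each other still agree to 1–3 mm. No check failed.

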